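Lock the knife sharpener's guard and hold its run dial on the third notch

ROBOT

A 6-joint arm with a two-finger parallel gripper is mounted at the origin on the work surface. World frame = base frame: x ahead of the robot, y to its left, z up, the work surface at z = 0. Lengths are in m, angles in degrees, forces in N, time in s.
With the tool pointing down it reaches from about 0.4 to 0.825 m from the base axis. Payload 7 kg.
Tool frame: the origin (TCP) lies at the very end of the fingers, on their centre line; the grasp point (between the pads) lies 19 mm behind it; z points along the fingers, y is the direction in which the jaws open and shut (so a half turn about z gives the same grasp; the last joint's range is limited). The gripper opens to 88 mm and grips with 3 to 60 N. Pads are 19 mm wide; open, the fingers measure 130 mm over their backs; the gripper's body (78 mm by 193 mm) begins 47 mm behind the grasp point.
Start: joints at [86.35, 20.546, 0.682, 0, -70.136, -16.507], TCP at [0.233, 0.634, 0.227] pointing down, gripper open.
Joint ranges: [-176.03, 176.03], [-82.01, 121.73], [-58.28, 71.71], [-173.87, 95.51], [-174.79, -0.11], [-173.66, 173.66]. Speed limits (degrees/s): [136.94, 136.94, 172.46, 180, 180, 180].

INTERFACE

Orientations are given as [roll, pitch, yaw] about the fixed x, y, z axes, in that order (R = Rz(yaw) Ry(pitch) Rx(roll)).
In Python, from plant import ctrl, snapshot, workorder gives the robot as it stands. The module is installed in compiled form; this text tells all that it offers.
- The arm moves only by the shell command python3 -m creep 'ROWS'. ROWS is JSON, a list of rows, each a list of 5 numbers: the shift along the tool's x, y, z scaled (see below), then the turn about the tool's z scaled (see below), then the finger opening in mm, from 0 to 87.6. A call has exactly 8 rows; each row is the pose to reach, as a shift and turn from the pose commanded when the call began, along the tool's axes at that moment, turning the shorter way round; what a row does not reach only later rows make up. The controller multiplies each number of a shift by 0.1 m and each number of a turn by 180 degrees. A row lasts 1/12 s, in which the tool goes at most 41.7 mm and 7.16 degrees, less where a joint would pass 70% of its speed; a pose out of reach is approached as far as the arm can. A call with a number of a shift or a turn outside -1 to 1 is refused whole. A call with a gripper value outside its range is refused whole. The fingers move at their own pace and stop on an object; the grip force is fixed at half the most. Time passes only in rows, so rows that repeat a pose let the fingers close, or fill a call up. It gives the time, the measured TCP pose, the force and the opening at its end, in the units of the state.
- ctrl.get_obs(): the state, without advancing time (a new reading comes with each control period).
- snapshot(name): name is "scene" or "top" or "wrist"; returns a dict with "img" (384x512x3 uint8, blue, green, red), "camera_matrix" (3x3 intrinsics, pixels), "xyz" and "rotation" of the camera in the world. Camera axes: x right, y up, looking along -z (the intrinsics and any distortion apply to the point x, -y, -z); pixel columns grow to the right and rows downward; lengths in m; the calibration is good to about 2 mm. A picture is of the moment at which its call begins. There is no depth.
- workorder.close_job(): hands the job in, once; it reports no verdict.
The state is a dict: "clock": time; "joint_pos": joint angles; "qvel": joint speeds; "tau": joint torques, N m; "tool_pos": TCP position; "orientation": TCP orientation; "force": force on the tool from outside, world axes, zero at the start; "moment": the same for the moment, N m; "opening": finger opening in m.
Only numpy, scipy, OpenCV 4.12 (cv2) and the standard library are available. Lean on these libraries where they do the work, as an engineer would, in place of code of your own. Each camera call takes 0.05 s, during which the arm holds its last target.

TASK

Get the bench knife sharpener running: take the T-handled key from its holder, use it (not the bare gripper) to turn both guard screws clockwise until they are fully home, and stand the key back in its holder. Only then turn the spring-return dial clockwise with the gripper, past the first two notches to the third, and finish while still holding it there, because it springs back as soon as it is let go. Leave the other things on the table where they are.

Things in the scene. Friction and masses are not known exactly. Their poses are not given: they have to be found in the camera images.
- sharpener: Bench knife sharpener, fixed: aluminium body 240 mm deep (x), 370 mm wide (y), deck 90 mm above the table. Origin: centre of its footprint on the table; x from its front (robot side) to its back, z up. Guard cover 150 x 100 mm at (0, 50) mm, top 130 mm above the table, on a 6 mm steel flange whose left and right ears carry the screws; dial at (-55, -125) mm, the front right corner.
- screw_left (a joint): Left guard screw, captive, at (0, 145) mm in the sharpener's frame, axis vertical. Angle in rad, growing clockwise from above: 0 = bar head along the sharpener's x axis, 1.571 = fully home, at a stop (bar along the sharpener's y). Starts at 0.2 to 0.5. Friction 0.06 N m; stays where it is left; does not rise or sink.
- screw_left_head (a point): Top centre of the left screw's head. The head is an upright steel bar 28 mm long, 6 mm thick and 12 mm high with a rounded top, on a disc 38 mm across; the disc's top is 12 mm below this point, 100 mm above the table. The point's x axis runs along the bar and turns with it.
- screw_right (a joint): Right guard screw, the same as the left one, at (0, -45) mm in the sharpener's frame.
- screw_right_head (a point): Top centre of the right screw's head; same shape and axes as the left one.
- dial (a joint): Black run dial, vertical axis. Rad, growing clockwise from above: 0 = home (bar along the sharpener's x, white line to the front); notches at 0.42, 0.84, 1.26, marked by one, two, three black pips on the deck; stop at 1.31. A spring always drives it back to 0, from every notch: 0.08 N m at home, 0.14 N m at the third, plus up to 0.05 N m while climbing each detent.
- dial_grip (a point): On the dial's axis, at the middle of its grip bar's height, 120 mm above the table. The bar is 48 mm long (along this point's x axis, which turns with the dial), 14 mm thick, 30 mm high: from 15 mm below to 14 mm above this point. Under it a disc 52 mm across.
- key_handle (a point): Middle of the key's handle bar, 84 mm above the key's origin; the bar is 90 mm long (x), 14 mm thick (y), 18 mm high; same axes as the key.
- holder: Black plastic block, 76 mm square, 45 mm high, fixed to the table, with a 44 mm square well open at the top. Origin: centre of its underside; z up. The key stands in the well with its collar lying on the block's top, so the key's origin is then 15 mm above the holder's origin and on its axis; any yaw fits.
- pot: Bystander: open steel pot with two small side handles, 90 mm across the rim, 90 mm high. Origin: centre of its underside.
- plate: Bystander: white plate, 170 mm across, 16 mm high. Origin: centre of its underside.
- ramekin: Bystander: white bowl, 76 mm across, 42 mm high. Origin: centre of its underside.
- whetstone: Bystander: grey whetstone, 50 (x) x 130 (y) x 24 mm. Origin: centre of its underside.
- jar: Bystander: jar, 60 mm across, 90 mm high. Origin: centre of its underside.
- sauce: Bystander: white bottle, 54 mm across, 170 mm high. Origin: centre of its underside.
- knife: Bystander: kitchen knife lying flat along its x axis, from 150 mm behind its origin (handle end) to 110 mm ahead of it, 18 mm high. Origin: on the table.
- key: Loose T-handled key, 0.2 kg, 93 mm tall, standing in its holder. Origin: centre of its underside; z up, x along the handle. From the top: wooden handle bar, shank 16 mm across, steel collar disc 68 mm across (30 to 36 mm above the origin), 34 mm hub, two prongs at the bottom.
- key_prongs (a point): Underside of the key, between its prongs (same as its origin). Prongs 28 mm long (x), 16 mm high, with a 10 mm gap between them that runs along x (parallel to the handle), open at both ends. Lowered over a screw's bar, gap along the bar, the key goes down until the prongs meet the screw's disc; about 0.15 rad of play either way.

How it is judged (in metres and radians):
On the way, in this order (a step that is already met when the one before it is completed fails the run):
1. both guard screws are turned fully home (value of joint each of screw_left, screw_right above 1.4 rad), for 0.2 s.
2. the key stands in its holder, released (horizontal distance between key and holder below 0.012 m and z of key in the frame of holder below 0.022 m and angle between key's own z axis and vertical below 0.12 rad and contact force between the fingers and key below 0.1 N), for 0.2 s.
3. the dial is at the third notch (value of joint dial above 1.15 rad), for 0.3 s.
At the end, for the whole second after the job is handed in: The gripper holds the dial at the third notch (above 1.15 rad) with its fingers bearing on it; both screws are home (above 1.4 of 1.571 rad); the key stands upright in its holder (within 12 mm of its axis, origin less than 22 mm above the holder's, tilt under 0.12 rad) and is not touched (all of step 1 and all of step 2 and value of joint dial above 1.15 rad and contact force between the fingers and dial above 0.5 N); the arm keeps its last pose, push and grip.
It fails at once if the dial is turned (over 0.3 rad) while a guard screw is not home or the key is not back in its holder (value of joint dial above 0.3 rad and not (value of joint each of screw_left, screw_right above 1.4 rad and horizontal distance between key and holder below 0.012 m and z of key in the frame of holder below 0.022 m and angle between key's own z axis and vertical below 0.12 rad)).
It fails at once if a screw is turned with the bare gripper (contact force between the fingers and screw_left above 2 N or contact force between the fingers and screw_right above 2 N).
It fails at once if a bystander is moved by more than 40 mm or tipped over (distance of any of pot, plate, ramekin, whetstone, jar, sauce, knife from where it was at the start of the episode above 0.04 m or angle between any of pot, plate, ramekin, whetstone, jar, sauce, knife's own z axis and vertical above 0.5 rad).
It also fails if it takes over 72 s, if anything falls off the work surface, if the arm or the gripper's body presses on something with over 40 N, if the wrist force passes 120 N, or if a joint passes its speed limit or range.

## Working session

There is one attempt and no reset: what is moved stays moved. The work goes in short steps, Python scripts to look and compute and a shell command to move; the robot and the scene stay as the last step left them, time stands still between calls to the robot, and variables do not carry over. Pictures are saved under pics/ and viewed, and the job is handed in when it is done.

```bash
mkdir -p pics; python3 - <<'E'
from plant import ctrl, snapshot
import cv2,numpy as np
print(ctrl.get_obs())
for n in ["scene","top","wrist"]:
    s=snapshot(n); cv2.imwrite(f"pics/{n}0.png",s["img"]); np.savez(f"{n}0.npz",**s)
    print(n,s["camera_matrix"],s["xyz"],s["rotation"], s.keys())
E
```

```text
{'clock': 0.0, 'joint_pos': array([ 8.63497639e+01,  2.05907008e+01,  6.33133467e-01, -2.08053654e-02,
       -7.01364657e+01, -1.65059083e+01]), 'qvel': array([ 0.04853199,  0.04426112,  0.02068777,  0.14000293, -0.13389913,
       -0.04426879]), 'tau': array([ 3.44524378e-04, -5.82717204e+01,  2.93068331e+01,  6.99758783e+00,
        6.90480927e-03, -1.58240578e-04]), 'tool_pos': array([0.23245398, 0.63317636, 0.22562397]), 'orientation': array([ 1.79904285e+02, -7.96640764e-03, -2.01632231e+01]), 'force': array([-0.52899911,  0.0434117 , -0.595168  ]), 'moment': array([-0.06300416,  0.01099427, -0.00978626]), 'opening': 0.08732010914927078}
scene [[432.92545251   0.         251.93998161]
 [  0.         432.92545251 186.78139744]
 [  0.           0.           1.        ]] [1.00571132 0.90664092 1.1272975 ] [ 45.00803054  -0.15823325 152.25762027] dict_keys(['img', 'camera_matrix', 'xyz', 'rotation'])
top [[460.60182244   0.         255.54127795]
 [  0.         460.60182244 184.29795431]
 [  0.           0.           1.        ]] [0.30098839 0.00164433 1.30586625] [ 10.24533169   0.5178515  -89.19085747] dict_keys(['img', 'camera_matrix', 'xyz', 'rotation'])
wrist [[339.93539725   0.         266.40731163]
 [  0.         339.93539725 185.28620665]
 [  0.           0.           1.        ]] [0.31250363 0.60492455 0.38392747] [-1.79864795e+01 -6.09316654e-02 -1.10242960e+02] dict_keys(['img', 'camera_matrix', 'xyz', 'rotation'])
```

View pics/scene0.png

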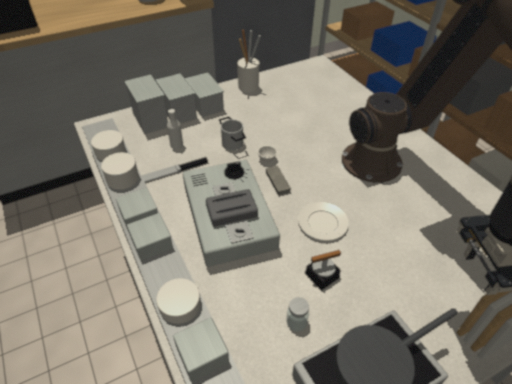

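View pics/top0.png

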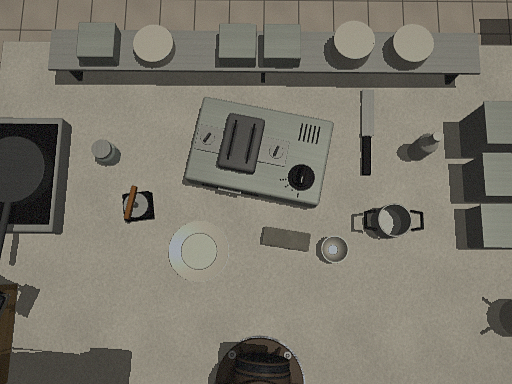

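View pics/wrist0.png

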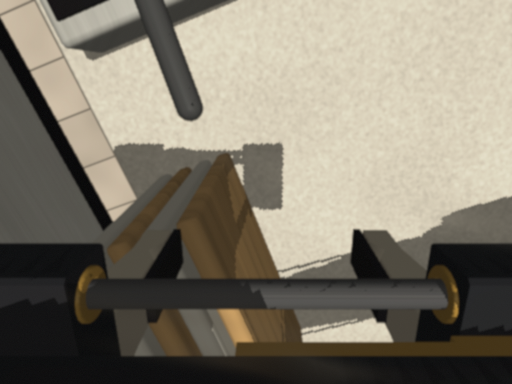

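Scene and top views show the key at top px (135,205), its handle roughly along image-vertical. The sharpener is at (258,150), turned about 10°, with screws near (207,138) and (277,152) and the dial at (300,178). Next I'll zoom in.

```bash
cat > h.py <<'E'
import numpy as np,cv2
from scipy.spatial.transform import Rotation as R
def load(n): return dict(np.load(n))
def ray(s,uv):
    K=s["camera_matrix"]; uv=np.atleast_2d(np.array(uv,float))
    d=np.c_[(uv[:,0]-K[0,2])/K[0,0],-(uv[:,1]-K[1,2])/K[1,1],-np.ones(len(uv))]
    return R.from_euler('xyz',s["rotation"],degrees=True).apply(d)
def toz(s,uv,z):
    d=ray(s,uv); c=s["xyz"]; return c+d*((z-c[2])/d[:,2])[:,None]
def proj(s,P):
    K=s["camera_matrix"]; p=R.from_euler('xyz',s["rotation"],degrees=True).inv().apply(np.atleast_2d(P)-s["xyz"])
    return np.c_[K[0,2]+K[0,0]*p[:,0]/-p[:,2],K[1,2]-K[1,1]*p[:,1]/-p[:,2]]
def crop(s,x0,y0,x1,y1,f,name):
    cv2.imwrite(name,cv2.resize(s["img"][y0:y1,x0:x1],None,fx=f,fy=f,interpolation=cv2.INTER_CUBIC))
E
python3 - <<'E'
from h import *
s=load("top0.npz"); crop(s,180,90,340,210,5,"pics/t1.png"); crop(s,85,130,185,230,6,"pics/t2.png")
s=load("scene0.npz"); crop(s,170,140,350,300,4,"pics/s1.png")
E
```

```text
(no output)
```

View pics/t1.png

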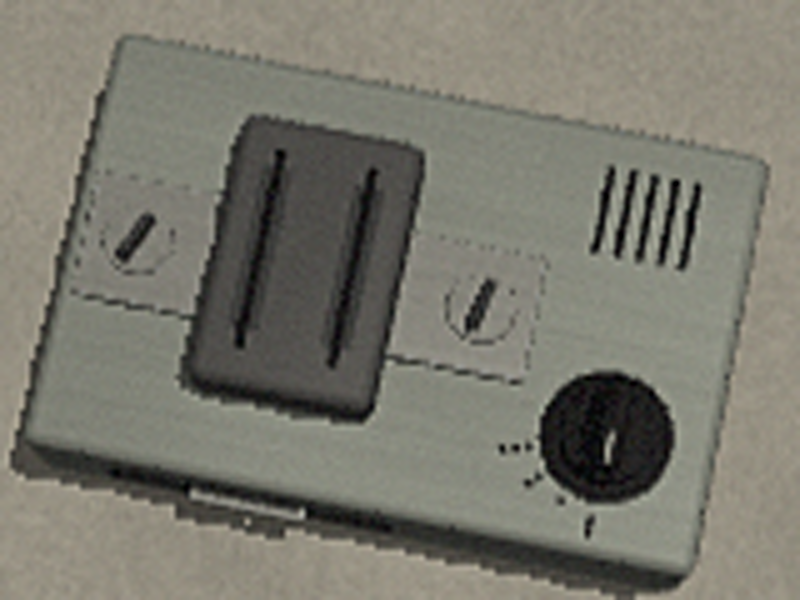

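View pics/t2.png

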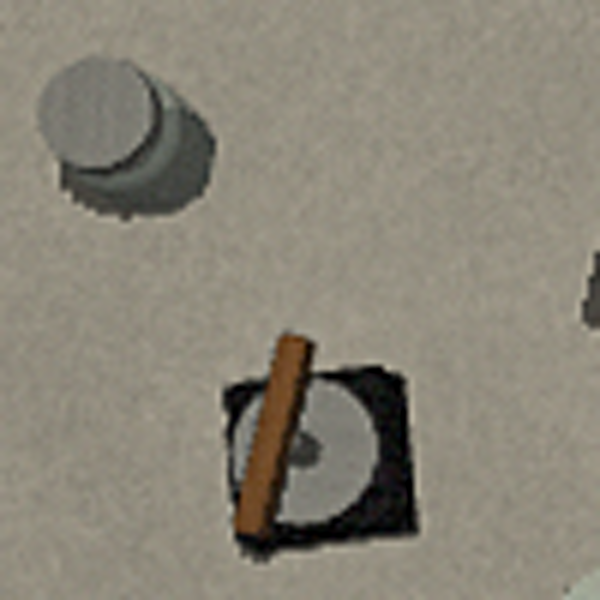

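View pics/s1.png

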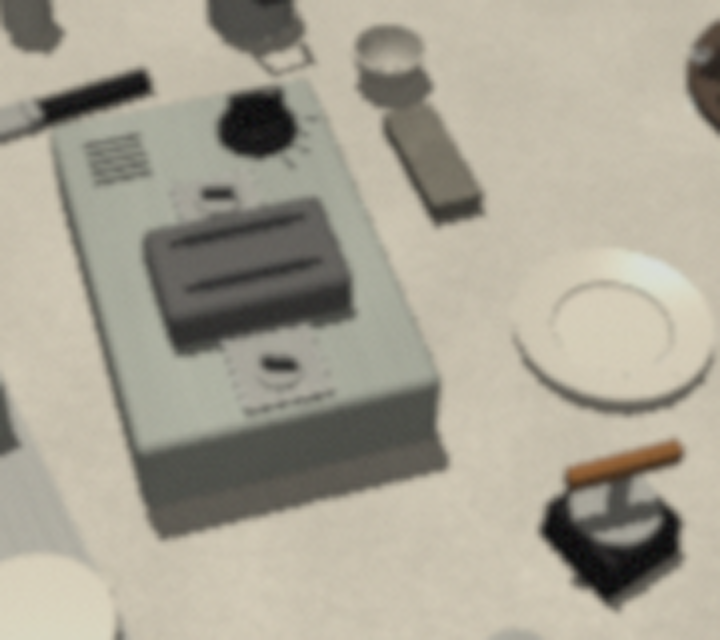

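```bash
python3 - <<'E'
from h import *
s=load("top0.npz");im=s["img"];hsv=cv2.cvtColor(im,cv2.COLOR_BGR2HSV)
sub=np.zeros(im.shape[:2],np.uint8);sub[170:230,110:165]=1
m=((hsv[...,1]>110)&(hsv[...,0]<20)&(hsv[...,2]>70)).astype(np.uint8)*sub
c=max(cv2.findContours(m,0,2)[0],key=cv2.contourArea)
yx=np.argwhere(m)[:,::-1].astype(float)
P=toz(s,yx,0.108);mu=P.mean(0);w,v=np.linalg.eigh(np.cov(P[:,:2].T));print("handle",len(yx),mu,np.degrees(np.arctan2(v[1,1],v[0,1])),np.ptp(P[:,:2]@v,axis=0))
print(cv2.minAreaRect(P[:,:2].astype(np.float32)*1000))
# screws
g=cv2.cvtColor(im,cv2.COLOR_BGR2GRAY)
for nm,(cx,cy) in dict(L=(207,137.5),R=(276,151)).items():
    x0,y0=int(cx-8),int(cy-8); sg=cv2.resize(g[y0:y0+17,x0:x0+17],None,fx=4,fy=4,interpolation=cv2.INTER_CUBIC)
    for th in(60,80):
        mm=sg<th; q=np.argwhere(mm)[:,::-1]; q=(q+.5)/4-.5+[x0,y0]
        P=toz(s,q,0.11);w,v=np.linalg.eigh(np.cov(P[:,:2].T));print(nm,th,len(q),P.mean(0),np.degrees(np.arctan2(v[1,1],v[0,1])),np.ptp(P[:,:2]@v,axis=0))
# holder top corners (z .045), deck corners z .09
f=lambda a,k,o:(np.array(a)+.5)/k-.5+o
print("holder",toz(s,f([(224,385),(405,368),(417,530)],6,[85,130]),.045))
D=toz(s,f([(125,37),(768,158),(690,577),(27,440)],5,[180,90]),.09);print("deck",D,D.mean(0))
print("discs",toz(s,f([(138,240),(482,308)],5,[180,90]),.1))
print("dial disc", toz(s,f([(607,437)],5,[180,90]),.1))
print("homemark",toz(s,f([(588,525),(610,435)],5,[180,90]),[.09]))
for n,uv,z in [("jar",(102,149),.09),("plate",(199,250),.016),("pot",(393,219),.09)]: print(n,toz(s,[uv],z))
E
```

```text
handle 158 [0.46579955 0.34666605 0.108     ] 169.45602538244134 [0.0123673  0.08817905]
((466.1919250488281, 346.7887268066406), (12.3460693359375, 88.17677307128906), 79.4732894897461)
L 60 404 [0.64414721 0.14891025 0.11      ] 145.42009891207795 [0.00783909 0.02859291]
L 80 555 [0.64388391 0.14908957 0.11      ] 145.56310902539119 [0.03134305 0.03439762]
R 60 374 [ 0.60838308 -0.03628991  0.11      ] 157.02502656023273 [0.00768393 0.03009363]
R 80 499 [ 0.60821937 -0.03603152  0.11      ] 155.7325940781551 [0.03097911 0.03529399]
holder [[0.49738191 0.38721021 0.045     ]
 [0.50641814 0.30363958 0.045     ]
 [0.43124358 0.29404891 0.045     ]]
deck [[ 0.76547125  0.16086715  0.09      ]
 [ 0.69932619 -0.19504829  0.09      ]
 [ 0.46673574 -0.14998302  0.09      ]
 [ 0.53654082  0.20599022  0.09      ]] [0.6170185  0.00545651 0.09      ]
discs [[ 0.64586432  0.14857785  0.1       ]
 [ 0.61008147 -0.03822277  0.1       ]]
dial disc [[ 0.54005767 -0.10527853  0.1       ]]
homemark [[ 0.49402607 -0.09586671  0.09      ]
 [ 0.54315611 -0.1077804   0.09      ]]
jar [[0.61322068 0.43608202 0.09      ]]
plate [[0.34656639 0.1710079  0.016     ]]
pot [[ 0.43204477 -0.34837889  0.09      ]]
```

```bash
cat > to.py <<'E'
import sys; from h import *
from plant import ctrl
x,y,z,yaw=map(float,sys.argv[1:5]); o=ctrl.get_obs()
r=R.from_euler('xyz',o["orientation"],degrees=True); d=r.inv().apply(np.array([x,y,z])-o["tool_pos"])
t=-((yaw-o["orientation"][2]+180)%360-180)
print("t%.2f"%o["clock"],"pos",o["tool_pos"].round(4),"rpy",o["orientation"].round(2),"F",o["force"].round(1),"M",o["moment"].round(2),"op",round(o["opening"]*1000,1),"j",o["joint_pos"].round(0))
print("shift units",(d/.1).round(3),"turn",round(t/180,4), "deg",round(t,2))
E
python3 -m creep '[[0.15,0.1,0,0,87],[0.35,0.2,0,-0.02,87],[0.6,0.35,0,-0.04,87],[0.8,0.5,0,-0.054,87],[0.95,0.58,0,-0.054,87],[1,0.6,0,-0.054,87],[1,0.6,0,-0.054,87],[1,0.6,0,-0.054,87]]'; python3 to.py .466 .347 .2 -10.5
```

```text
clock: 0.82
tool_pos: [0.306, 0.5431, 0.2267]
orientation: [-180.0, 0.0, -10.5]
force: [-0.6, 0.1, -0.5]
opening: 0.087
t0.82 pos [0.306  0.5431 0.2267] rpy [-179.97    0.    -10.54] F [-0.6  0.1 -0.5] M [0.01 0.02 0.01] op 87.0 j [ 79.  16.  -6.  -0. -68.   1.]
shift units [1.931 1.636 0.266] turn -0.0002 deg -0.04
```

```bash
python3 -m creep '[[0.15,0.12,0,0,87],[0.35,0.28,0,0,87],[0.6,0.48,0,0,87],[0.8,0.64,0,0,87],[0.95,0.76,0,0,87],[1,0.8,0,0,87],[1,0.8,0,0,87],[1,0.8,0,0,87]]'; python3 -m creep '[[0.15,0.12,0,0,87],[0.35,0.28,0,0,87],[0.55,0.48,0.1,0,87],[0.75,0.64,0.2,0,87],[0.9,0.76,0.25,0,87],[0.93,0.83,0.25,0,87],[0.93,0.83,0.25,0,87],[0.93,0.83,0.25,0,87]]'; python3 to.py .466 .347 .092 -10.5
python3 - <<'E'
from plant import snapshot
import cv2,numpy as np
for n in ["wrist","top"]:
    s=snapshot(n); cv2.imwrite(f"pics/{n}1.png",s["img"]); np.savez(f"{n}1.npz",**s)
E
```

```text
clock: 1.48
tool_pos: [0.3894, 0.4469, 0.2265]
orientation: [-180.0, 0.0, -10.5]
force: [-0.5, 0.6, -0.3]
opening: 0.0869
clock: 2.15
tool_pos: [0.4658, 0.3486, 0.2019]
orientation: [-180.0, -0.0, -10.4]
force: [0.5, 0.6, 0.2]
opening: 0.0872
t2.15 pos [0.4658 0.3486 0.2019] rpy [-1.7997e+02 -2.0000e-02 -1.0420e+01] F [0.5 0.6 0.2] M [-0.01  0.03  0.02] op 87.2 j [ 56.  13. -13.   0. -64.  24.]
shift units [0.005 0.016 1.099] turn 0.0004 deg 0.08
```

View pics/wrist1.png

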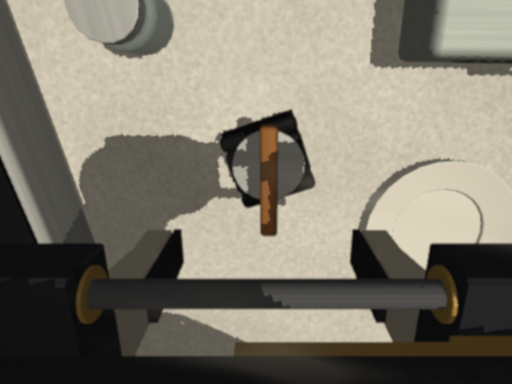

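The wrist view shows the handle at about (268,180), upright in the image, so it lies parallel to the tool's x. I'll measure it here as a second estimate.

```bash
python3 - <<'E'
from h import *
s=load("wrist1.npz");im=s["img"];hsv=cv2.cvtColor(im,cv2.COLOR_BGR2HSV)
m=((hsv[...,1]>100)&(hsv[...,0]<22)&(hsv[...,2]>60));m[:100]=0;m[245:]=0;m[:,:220]=0;m[:,320:]=0
n,lab,st,_=cv2.connectedComponentsWithStats(m.astype(np.uint8));k=1+np.argmax(st[1:,4]);print(st[k])
q=np.argwhere(lab==k)[:,::-1].astype(float)
P=toz(s,q,.108);print(cv2.minAreaRect((P[:,:2]*1000).astype(np.float32)))
E
```

```text
[ 260  126   19  109 1716]
((470.83282470703125, 346.9166564941406), (13.327729225158691, 87.90291595458984), 79.16353607177734)
```

```bash
python3 -m creep '[[0,0.01,0.15,0,87],[0.02,0.01,0.35,0,87],[0.02,0.01,0.6,0,87],[0.02,0.01,0.8,0,87],[0.02,0.01,0.95,0,87],[0.02,0.015,1,0,87],[0.02,0.015,1,0,87],[0.02,0.015,1,0,87]]'; python3 to.py .468 .347 .092 -10.7
```

```text
clock: 2.92
tool_pos: [0.4679, 0.3467, 0.1023]
orientation: [-180.0, -0.0, -10.4]
force: [-0.2, 0.9, 0.8]
opening: 0.0868
t2.92 pos [0.4679 0.3467 0.1023] rpy [-1.7997e+02 -4.0000e-02 -1.0370e+01] F [-0.2  0.9  0.8] M [ 0.07 -0.    0.01] op 86.8 j [ 56.  18. -21.   0. -51.  24.]
shift units [ 0.001 -0.003  0.103] turn 0.0018 deg 0.33
```

```bash
python3 -m creep '[[0,0,0.05,0,87],[0,0,0.1,0,70],[0,0,0.1,0,40],[0,0,0.1,0,20],[0,0,0.1,0,5],[0,0,0.1,0,5],[0,0,0.1,0,5],[0,0,0.1,0,5]]'; python3 -m creep '[[0,0,0,0,5],[0,0,0,0,5],[0,0,0,0,5],[0,0,-0.05,0,5],[0,0,-0.1,0,5],[0,0,-0.2,0,5],[0,0,-0.3,0,5],[0,0,-0.3,0,5]]';python3 to.py .468 .347 .092 -10.7
```

```text
clock: 3.58
tool_pos: [0.4679, 0.3458, 0.0917]
orientation: [-180.0, -0.0, -10.4]
force: [0.6, -0.6, 0.3]
opening: 0.0459
clock: 4.25
tool_pos: [0.4688, 0.3468, 0.1244]
orientation: [-179.8, -0.1, -10.4]
force: [0.4, 0.5, -1.2]
opening: 0.0138
t4.25 pos [0.4688 0.3468 0.1244] rpy [-1.7982e+02 -1.2000e-01 -1.0410e+01] F [ 0.4  0.5 -1.2] M [ 0.11 -0.05  0.02] op 13.8 j [ 56.  17. -19.   0. -54.  24.]
shift units [-0.009  0.     0.324] turn 0.0016 deg 0.29
```

```bash
python3 -m creep '[[0,0,-0.1,0,5],[0,0,-0.3,0,5],[0,0,-0.55,0,5],[0,0,-0.8,0,5],[0,0,-0.95,0,5],[0,0,-1,0,5],[0,0,-1,0,5],[0,0,-1,0,5]]'; python3 -m creep '[[0,0,-0.05,0,5],[0,0,-0.1,0,5],[0,0,-0.15,0,5],[0,0,-0.2,0,5],[0,0,-0.2,0,5],[0,0,-0.2,0,5],[0,0,-0.2,0,5],[0,0,-0.2,0,5]]';python3 to.py .645 .149 .24 -34.5
python3 - <<'E'
from plant import snapshot
import cv2,numpy as np
for n in ["wrist","top","scene"]:
    s=snapshot(n); cv2.imwrite(f"pics/{n}2.png",s["img"]); np.savez(f"{n}2.npz",**s)
from h import *
crop(load("scene2.npz"),220,140,420,290,4,"pics/s2.png")
E
```

```text
clock: 4.92
tool_pos: [0.4673, 0.3454, 0.2208]
orientation: [180.0, 0.1, -10.5]
force: [-0.1, 0.4, -3.1]
opening: 0.0137
clock: 5.58
tool_pos: [0.4676, 0.3456, 0.2412]
orientation: [180.0, 0.0, -10.4]
force: [0.8, 0.2, -2.3]
opening: 0.0136
t5.58 pos [0.4676 0.3456 0.2412] rpy [ 1.7998e+02  2.0000e-02 -1.0440e+01] F [ 0.8  0.2 -2.3] M [-0.04  0.01 -0.02] op 13.6 j [ 56.  11. -10.  -0. -69.  24.]
shift units [2.101 1.612 0.012] turn 0.1337 deg 24.06
```

View pics/wrist2.png

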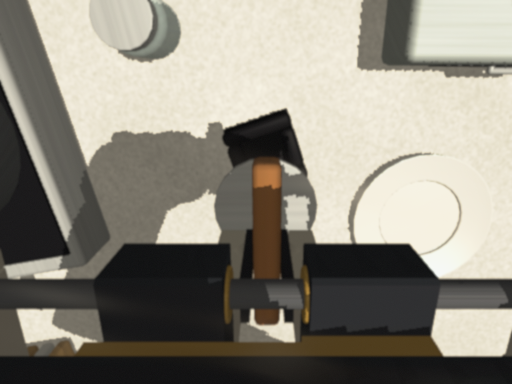

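View pics/s2.png

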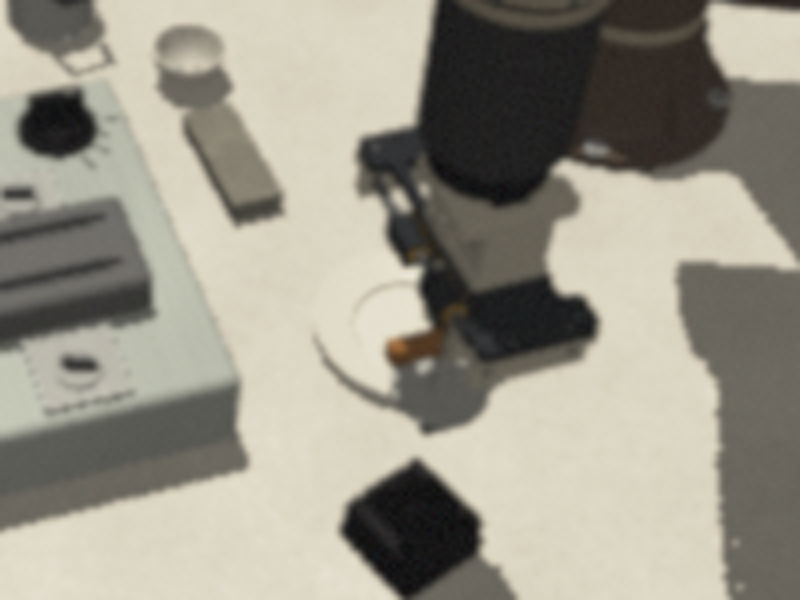

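The key is held level between the fingers. In the wrist view its handle ends are at (266,158) and (266,323), and the collar is visible. From those I can get the grip offset and height.

```bash
python3 - <<'E'
from h import *
s=load("wrist2.npz");im=s["img"]
hsv=cv2.cvtColor(im,cv2.COLOR_BGR2HSV)
m=((hsv[...,1]>100)&(hsv[...,0]<22)&(hsv[...,2]>60))
print("col266 rows",[ (y,int(m[y,260:274].sum())) for y in list(range(152,166))+list(range(312,345,2))])
T=np.array([.4676,.3456,.2412]); r=R.from_euler('xyz',[180,0,-10.44],degrees=True)
for h in (.010,.013,.016,.019,.022):
  a=r.inv().apply(toz(s,[(266.5,157.5),(266.5,323)],T[2]+h)-T)
  print(h,a.round(4).tolist(),"len",np.linalg.norm(a[0]-a[1]),"mid",a.mean(0))
# collar edges left/right extreme at rows
crop(s,200,140,340,340,3,"pics/w2.png")
E
```

```text
col266 rows [(152, 0), (153, 0), (154, 0), (155, 0), (156, 0), (157, 0), (158, 14), (159, 14), (160, 14), (161, 14), (162, 14), (163, 14), (164, 14), (165, 14), (312, 14), (314, 14), (316, 14), (318, 14), (320, 14), (322, 14), (324, 0), (326, 0), (328, 0), (330, 0), (332, 0), (334, 0), (336, 0), (338, 0), (340, 0), (342, 0), (344, 14)]
0.01 [[0.05, -0.0007, -0.01], [-0.0395, -0.0009, -0.01]] len 0.08951755290133498 mid [ 0.0052128  -0.00080185 -0.01      ]
0.013 [[0.0507, -0.0007, -0.013], [-0.037, -0.0009, -0.013]] len 0.08770582503813086 mid [ 0.00682981 -0.00080036 -0.013     ]
0.016 [[0.0514, -0.0007, -0.016], [-0.0345, -0.0009, -0.016]] len 0.08589409717492683 mid [ 0.00844682 -0.00079887 -0.016     ]
0.019 [[0.0521, -0.0007, -0.019], [-0.032, -0.0009, -0.019]] len 0.08408236931172287 mid [ 0.01006383 -0.00079737 -0.019     ]
0.022 [[0.0528, -0.0007, -0.022], [-0.0295, -0.0009, -0.022]] len 0.08227064144851876 mid [ 0.01168084 -0.00079588 -0.022     ]
```

View pics/w2.png

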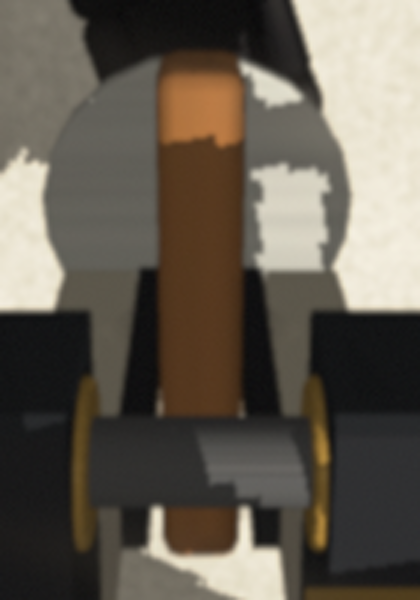

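```bash
python3 - <<'E'
from h import *
s=load("wrist2.npz")
T=np.array([.4676,.3456,.2412]); r=R.from_euler('xyz',[180,0,-10.44],degrees=True)
f=lambda a:(np.array(a)+.5)/3-.5+[200,140]
# collar outline points by hand from crop
pts=f([(45,200),(50,165),(62,132),(90,100),(125,75),(155,62),(62,262),(349,200),(345,165),(335,132),(320,110),(340,255)])
for h in (-.030,-.035,-.04,-.045,-.05,-.055):
  a=r.inv().apply(toz(s,pts,T[2]+h)-T)[:,:2]
  A=np.c_[2*a,np.ones(len(a))];x=np.linalg.lstsq(A,(a**2).sum(1),rcond=None)[0];rad=np.sqrt(x[2]+x[:2]@x[:2])
  print(h,"c",x[:2].round(4),"r",rad.round(4), (np.linalg.norm(a-x[:2],axis=1)-rad).round(4))
# handle with h=collar+.057
for h in (.004,.008,.012,.016):
  a=r.inv().apply(toz(s,[(266.5,163),(266.5,323)],T[2]+h)-T); print(h,np.linalg.norm(a[0]-a[1]),a.mean(0)[0])
  a=r.inv().apply(np.r_[toz(s,[(266.5,157.5)],T[2]+h-.018)]-T); print("  front low edge x",a)
print(r.inv().apply(s["xyz"]-T))
E
```

```text
-0.03 c [ 0.0097 -0.0012] r 0.0303 [ 0.0001 -0.      0.0002 -0.0002 -0.0002  0.     -0.0001 -0.0004 -0.0003
  0.0003  0.0003  0.0003]
-0.035 c [ 0.0077 -0.0012] r 0.0311 [ 0.0001 -0.      0.0002 -0.0002 -0.0002  0.     -0.0001 -0.0004 -0.0003
  0.0003  0.0003  0.0003]
-0.04 c [ 0.0056 -0.0012] r 0.0319 [ 0.0001 -0.      0.0002 -0.0002 -0.0002  0.     -0.0001 -0.0004 -0.0004
  0.0003  0.0003  0.0003]
-0.045 c [ 0.0036 -0.0012] r 0.0327 [ 0.0001 -0.      0.0002 -0.0003 -0.0002  0.     -0.0001 -0.0005 -0.0004
  0.0003  0.0003  0.0003]
-0.05 c [ 0.0016 -0.0013] r 0.0335 [ 0.0001 -0.      0.0003 -0.0003 -0.0002  0.     -0.0001 -0.0005 -0.0004
  0.0003  0.0004  0.0003]
-0.055 c [-0.0004 -0.0013] r 0.0343 [ 0.0001 -0.      0.0003 -0.0003 -0.0002  0.     -0.0001 -0.0005 -0.0004
  0.0003  0.0004  0.0003]
0.004 0.09050942411297275 0.0006629870826970474
  front low edge x [[ 0.04428236 -0.00074535  0.014     ]]
0.008 0.08816203781537318 0.0028531260321684113
  front low edge x [[ 0.04523056 -0.00074495  0.01      ]]
0.012 0.08581465151777362 0.005043264981639779
  front low edge x [[ 0.04617875 -0.00074455  0.006     ]]
0.016 0.08346726522017407 0.007233403931111149
  front low edge x [[ 0.04712695 -0.00074415  0.002     ]]
[ 0.08510934 -0.0007281  -0.15823013]
```

The collar and the handle length agree: the fingers closed late and only overlap the handle by about 4 mm. I'll set the key back down and re-grip it deeper.

```bash
python3 -m creep '[[0,0,0.1,0,5],[0,0,0.3,0,5],[0,0,0.55,0,5],[0,0,0.8,0,5],[0,0,0.95,0,5],[0,0,1,0,5],[0,0,1,0,5],[0,0,1,0,5]]'; python3 to.py .468 .346 .106 -10.4;  python3 -m creep '[[0,0,0.05,0,5],[0,0,0.15,0,5],[0,0,0.25,0,5],[0,0,0.33,0,5],[0,0,0.36,0,5],[0,0,0.36,0,5],[0,0,0.36,0,5],[0,0,0.36,0,5]]';python3 to.py .468 .346 .092 -10.4
```

```text
clock: 6.4
tool_pos: [0.4681, 0.346, 0.1419]
orientation: [-180.0, -0.0, -10.4]
force: [0.8, 0.3, -2.5]
opening: 0.0137
t6.40 pos [0.4681 0.346  0.1419] rpy [-1.800e+02 -3.000e-02 -1.042e+01] F [ 0.8  0.3 -2.5] M [ 0.07 -0.03 -0.02] op 13.7 j [ 56.  16. -18.   0. -56.  24.]
shift units [-0.002  0.     0.359] turn -0.0001 deg -0.02
clock: 7.07
tool_pos: [0.468, 0.346, 0.1058]
orientation: [-180.0, -0.0, -10.4]
force: [0.4, 0.7, -2.3]
opening: 0.0138
t7.07 pos [0.468  0.346  0.1058] rpy [-1.7998e+02 -2.0000e-02 -1.0430e+01] F [ 0.4  0.7 -2.3] M [-0.03 -0.03  0.  ] op 13.8 j [ 56.  18. -20.   0. -52.  24.]
shift units [-0.    -0.     0.138] turn -0.0002 deg -0.03
```

```bash
python3 -m creep '[[0,0,0.02,0,5],[0,0,0.02,0,5],[0,0,0.02,0,30],[0,0,0.02,0,30],[0,0,0.05,0,30],[0,0,0.1,0,30],[0,0,0.14,0,30],[0,0,0.14,0,5]]'; python3 -m creep '[[0,0,0,0,5],[0,0,0,0,5],[0,0,0,0,5],[0,0,0,0,5],[0,0,0,0,5],[0,0,0,0,5],[0,0,0,0,5],[0,0,0,0,5]]';python3 to.py .468 .347 .242 -10.4
```

```text
clock: 7.73
tool_pos: [0.4673, 0.3452, 0.0904]
orientation: [179.9, 0.1, -10.5]
force: [0.0, 0.1, -0.1]
opening: 0.0269
clock: 8.4
tool_pos: [0.4677, 0.3457, 0.0915]
orientation: [180.0, 0.0, -10.4]
force: [0.2, 0.7, -1.7]
opening: 0.0135
t8.40 pos [0.4677 0.3457 0.0915] rpy [ 1.7999e+02  1.0000e-02 -1.0440e+01] F [ 0.2  0.7 -1.7] M [-0.02 -0.05 -0.01] op 13.5 j [ 56.  19. -21.  -0. -50.  24.]
shift units [ 0.    -0.013 -1.505] turn -0.0002 deg -0.04
```

```bash
python3 -m creep '[[0,0,-0.1,0,5],[0,0,-0.3,0,5],[0,0,-0.55,0,5],[0,0,-0.8,0,5],[0,0,-0.95,0,5],[0,0,-1,0,5],[0,0,-1,0,5],[0,0,-1,0,5]]'; python3 -m creep '[[0.1,0.07,-0.1,0.02,5],[0.2,0.15,-0.2,0.05,5],[0.35,0.27,-0.35,0.08,5],[0.55,0.42,-0.5,0.11,5],[0.75,0.57,-0.6,0.134,5],[0.92,0.72,-0.65,0.134,5],[1,0.78,-0.65,0.134,5],[1,0.78,-0.65,0.134,5]]';python3 to.py .645 .149 .24 -34.5
python3 - <<'E'
from plant import snapshot
import cv2,numpy as np
for n in ["wrist"]:
    s=snapshot(n); cv2.imwrite(f"pics/{n}3.png",s["img"]); np.savez(f"{n}3.npz",**s)
from h import *
crop(s,200,140,340,340,3,"pics/w3.png")
E
```

```text
clock: 9.07
tool_pos: [0.4673, 0.3454, 0.1911]
orientation: [180.0, 0.0, -10.5]
force: [0.3, -0.3, -3.7]
opening: 0.0139
clock: 9.73
tool_pos: [0.5525, 0.2491, 0.2548]
orientation: [179.9, 0.0, -34.7]
force: [0.5, 0.3, -2.7]
opening: 0.0136
t9.73 pos [0.5525 0.2491 0.2548] rpy [ 1.7985e+02  4.0000e-02 -3.4680e+01] F [ 0.5  0.3 -2.7] M [ 0.09  0.05 -0.02] op 13.6 j [ 43.  13.  -6.  -0. -71.  13.]
shift units [1.33  0.297 0.148] turn -0.001 deg -0.18
```

View pics/w3.png

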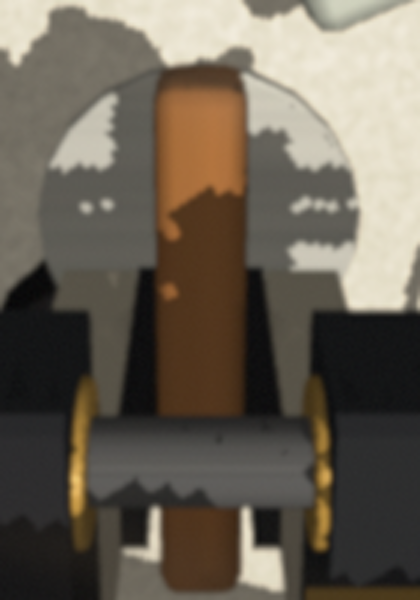

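```bash
python3 - <<'E'
from h import *
s=load("wrist3.npz")
T=np.array([.5525,.2491,.2548]); r=R.from_euler('xyz',[179.85,0.04,-34.68],degrees=True)
f=lambda a:(np.array(a)+.5)/3-.5+[200,140]
pts=f([(40,205),(46,170),(65,130),(95,98),(130,76),(40,225),(55,268),(360,205),(354,170),(338,132),(305,98),(270,76),(346,265)])
up=r.apply([0,0,-1])
for h in (-.030,-.035,-.04,-.045,-.05):
  a=r.inv().apply(toz(s,pts,T[2]+h)-T)[:,:2]
  A=np.c_[2*a,np.ones(len(a))];x=np.linalg.lstsq(A,(a**2).sum(1),rcond=None)[0];rad=np.sqrt(x[2]+x[:2]@x[:2])
  print(h,"c",x[:2].round(4),"r",rad.round(4))
for h in (.008,.012,.016,.02):
  a=r.inv().apply(toz(s,f([(200,82),(200,590)]),T[2]+h)-T); print(h,np.linalg.norm(a[0]-a[1]),a.mean(0)[:2])
E
```

```text
-0.03 c [ 0.0071 -0.0012] r 0.0317
-0.035 c [ 0.005  -0.0012] r 0.0325
-0.04 c [ 0.0029 -0.0012] r 0.0334
-0.045 c [ 0.0009 -0.0012] r 0.0342
-0.05 c [-0.0012 -0.0012] r 0.0351
0.008 0.09507674922462417 [-0.00282633 -0.00116976]
0.012 0.09254405440144893 [-0.00049353 -0.00116357]
0.016 0.09001135957827355 [ 0.00183927 -0.00115738]
0.02 0.08747866475509831 [ 0.00417207 -0.00115119]
```

```bash
python3 -m creep '[[0.1,0.05,0,0,5],[0.25,0.12,0,0,5],[0.4,0.2,0,0,5],[0.5,0.26,0,0,5],[0.58,0.3,0,0,5],[0.6,0.3,0,0,5],[0.6,0.3,0,0,5],[0.6,0.3,0,0,5]]';python3 to.py .645 .149 .24 -34.5
python3 - <<'E'
from plant import snapshot,ctrl
import cv2,numpy as np
s=snapshot("wrist"); o=ctrl.get_obs(); np.savez("wrist4.npz",tp=o["tool_pos"],ori=o["orientation"],**s);cv2.imwrite("pics/wrist4.png",s["img"])
E
```

```text
clock: 10.45
tool_pos: [0.5843, 0.1926, 0.2564]
orientation: [180.0, 0.0, -34.6]
force: [1.2, -0.3, -1.7]
opening: 0.0138
t10.45 pos [0.5843 0.1926 0.2564] rpy [ 1.800e+02  1.000e-02 -3.455e+01] F [ 1.2 -0.3 -1.7] M [-0.02 -0.01  0.02] op 13.8 j [ 36.  14.  -5.  -0. -71.  19.]
shift units [0.748 0.014 0.164] turn -0.0003 deg -0.05
```

View pics/wrist4.png

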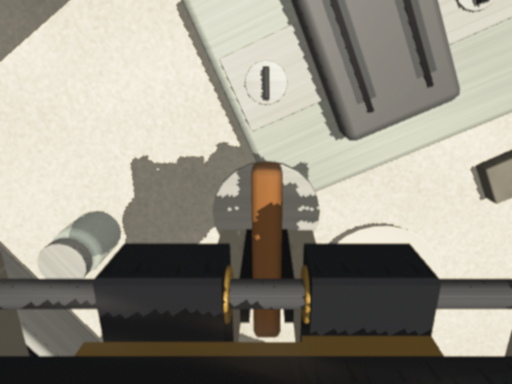

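The wrist view shows the left screw's bar at about (265,82), upright and in line with the handle (267,250). Next I'll measure the bar's offset and angle in the tool frame.

```bash
cat > bar.py <<'E'
from h import *
def bar(npz,cx,cy,hw=14,th=None,z=.111):
    s=load(npz);T=s["tp"];r=R.from_euler('xyz',s["ori"],degrees=True)
    g=cv2.cvtColor(s["img"],cv2.COLOR_BGR2GRAY);x0,y0=cx-hw,cy-hw;f=4
    sg=cv2.resize(g[y0:y0+2*hw,x0:x0+2*hw],None,fx=f,fy=f,interpolation=cv2.INTER_CUBIC)
    th=th or 90
    n,lab,st,ce=cv2.connectedComponentsWithStats((sg<th).astype(np.uint8))
    k=1+np.argmax(st[1:,4]);print("bbox/area",st[k]/f)
    q=(np.argwhere(lab==k)[:,::-1]+.5)/f-.5+[x0,y0]
    a=r.inv().apply(toz(s,q,z)-T)[:,:2]
    rc=cv2.minAreaRect((a*1000).astype(np.float32));w,v=np.linalg.eigh(np.cov(a.T))
    ang=np.degrees(np.arctan2(v[1,1],v[0,1]));ang=(ang+90)%180-90
    print("tool xy mm",a.mean(0)*1000,"angle from tool x (cw +)",ang,rc)
    print("world",r.apply([*a.mean(0),0])+T, "bar yaw",s["ori"][2]-ang)
E
python3 -c "
from bar import *
bar('wrist4.npz',266,82)
bar('wrist4.npz',266,82,th=70)"
```

```text
bbox/area [ 10.25   0.     6.    28.   470.  ]
tool xy mm [79.08464886 -2.38274805] angle from tool x (cw +) -1.493640333562439 ((79.25180053710938, -2.333787679672241), (22.68155860900879, 4.880252838134766), 0.03580976277589798)
world [0.65067871 0.14981274 0.25644212] bar yaw -33.04347142570154
bbox/area [11.5  10.75  0.75  6.75  9.5 ]
tool xy mm [79.30286975 -3.52982927] angle from tool x (cw +) -0.9087144745139426 ((79.28179931640625, -3.524078369140625), (5.312324523925781, 0.4276979863643646), 0.27037814259529114)
world [0.6515088  0.15063394 0.25644206] bar yaw -33.62839728475004
```

```bash
python3 -c "
from bar import *
for t in(80,90,110): bar('wrist4.npz',266,82,hw=22,th=t)
crop(load('wrist4.npz'),236,52,296,112,8,'pics/w4.png')"
```

```text
bbox/area [ 18.75   7.5    5.5   31.5  236.25]
tool xy mm [77.42119777 -3.12189277] angle from tool x (cw +) -2.522395520474788 ((78.08708190917969, -2.93228816986084), (4.006319522857666, 25.70009994506836), 85.1673355102539)
world [0.64972748 0.15136469 0.2564424 ] bar yaw -32.01471623878919
bbox/area [ 18.25   7.25   6.25  32.25 544.  ]
tool xy mm [77.73289464 -2.31886969] angle from tool x (cw +) -1.5773258674482236 ((78.07593536376953, -2.2438101768493652), (4.923555850982666, 26.23331069946289), 89.49493408203125)
world [0.64952897 0.15052648 0.25644236] bar yaw -32.959785891815756
bbox/area [ 17.5    7.     7.25  32.75 793.25]
tool xy mm [78.29974487 -2.08965112] angle from tool x (cw +) -0.770517539818286 ((78.07526397705078, -2.437938690185547), (26.629060745239258, 5.9424591064453125), 0.009746706113219261)
world [0.64986597 0.15001629 0.25644226] bar yaw -33.76659421944569
```

View pics/w4.png

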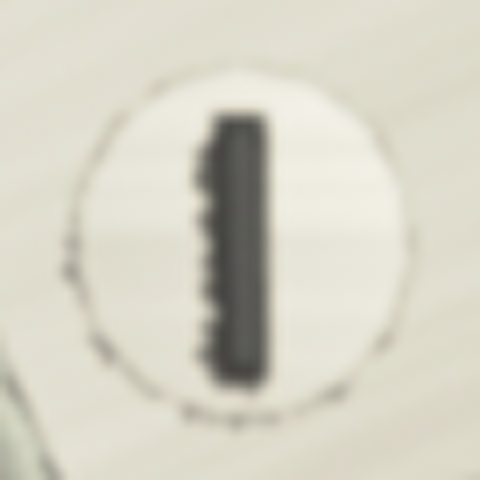

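```bash
python3 -m creep '[[0.1,0,0,0,5],[0.25,0,0,0,5],[0.42,0,0,0,5],[0.58,0,0.05,0,5],[0.7,-0.005,0.15,0,5],[0.765,-0.005,0.3,0,5],[0.765,-0.005,0.45,0,5],[0.765,-0.005,0.5,0,5]]';python3 to.py .648 .149 .178 -34.5
python3 - <<'E'
from plant import snapshot,ctrl
import cv2,numpy as np
from h import *
for n in ("scene","wrist"):
  s=snapshot(n); o=ctrl.get_obs(); np.savez(n+"5.npz",tp=o["tool_pos"],ori=o["orientation"],**s)
  if n=="scene": crop(s,170,140,330,260,5,"pics/s5.png")
E
```

```text
clock: 11.17
tool_pos: [0.647, 0.1478, 0.2023]
orientation: [179.8, 0.2, -34.7]
force: [-1.2, 0.2, -3.5]
opening: 0.014
t11.17 pos [0.647  0.1478 0.2023] rpy [179.76   0.18 -34.66] F [-1.2  0.2 -3.5] M [-0.05  0.16  0.01] op 14.0 j [ 30.  21.  -3.  -0. -67.  26.]
shift units [ 0.002 -0.016  0.243] turn -0.0009 deg -0.16
```

View pics/s5.png

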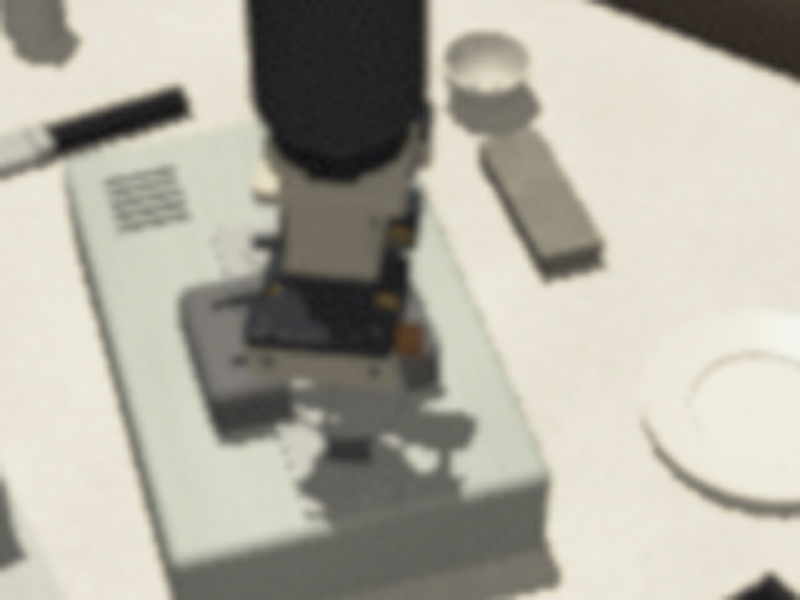

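The scene view shows the key hub over the left ear, with the screw hidden beneath it. I'll lower slowly and watch the force.

```bash
python3 -m creep '[[0,0,0.03,0,5],[0,0,0.06,0,5],[0,0,0.09,0,5],[0,0,0.12,0,5],[0,0,0.15,0,5],[0,0,0.18,0,5],[0,0,0.21,0,5],[0,0,0.22,0,5]]';python3 to.py .648 .149 .178 -34.5
```

```text
clock: 11.93
tool_pos: [0.6474, 0.1492, 0.184]
orientation: [180.0, 0.0, -34.6]
force: [0.3, 0.1, -2.7]
opening: 0.014
t11.93 pos [0.6474 0.1492 0.184 ] rpy [ 1.7997e+02  2.0000e-02 -3.4550e+01] F [ 0.3  0.1 -2.7] M [-0.03  0.03  0.  ] op 14.0 j [ 30.  21.  -4.  -0. -65.  26.]
shift units [ 0.006 -0.002  0.06 ] turn -0.0003 deg -0.05
```

```bash
python3 -m creep '[[0,0,0.01,0,5],[0,0,0.02,0,5],[0,0,0.03,0,5],[0,0,0.04,0,5],[0,0,0.05,0,5],[0,0,0.05,0,5],[0,0,0.05,0,5],[0,0,0.05,0,5]]';python3 to.py .648 .149 .178 -34.5
```

```text
clock: 12.6
tool_pos: [0.6477, 0.1492, 0.1796]
orientation: [-180.0, -0.0, -34.6]
force: [-0.9, 0.5, -2.2]
opening: 0.0138
t12.60 pos [0.6477 0.1492 0.1796] rpy [-180.     -0.    -34.56] F [-0.9  0.5 -2.2] M [ 0.03  0.02 -0.06] op 13.8 j [ 30.  21.  -4.   0. -64.  26.]
shift units [0.003 0.    0.016] turn -0.0003 deg -0.06
```

```bash
python3 -m creep '[[0,0,0,0.02,5],[0,0,0,0.05,5],[0,0,0,0.08,5],[0,0,0,0.11,5],[0,0,0,0.14,5],[0,0,0,0.17,5],[0,0,0,0.2,5],[0,0,0,0.2,5]]';python3 to.py .648 .149 .178 -108
```

```text
clock: 13.27
tool_pos: [0.6479, 0.1494, 0.1797]
orientation: [-180.0, 0.0, -70.8]
force: [0.7, 1.1, -2.8]
opening: 0.0136
t13.27 pos [0.6479 0.1494 0.1797] rpy [-1.7997e+02  1.0000e-02 -7.0790e+01] F [ 0.7  1.1 -2.8] M [ 0.33 -0.16  0.01] op 13.6 j [ 30.  21.  -4.  -0. -64. -11.]
shift units [0.004 0.    0.017] turn 0.2067 deg 37.21
```

```bash
python3 -m creep '[[0,0,0,0.02,5],[0,0,0,0.05,5],[0,0,0,0.08,5],[0,0,0,0.11,5],[0,0,0,0.14,5],[0,0,0,0.165,5],[0,0,0,0.18,5],[0,0,0,0.18,5]]';python3 to.py .648 .149 .178 -108; python3 -m creep '[[0,0,0,0.01,5],[0,0,0,0.02,5],[0,0,0,0.03,5],[0,0,0,0.035,5],[0,0,0,0.035,5],[0,0,0,0.035,5],[0,0,0,0.035,5],[0,0,0,0.035,5]]';python3 to.py .648 .149 .178 -108
```

```text
clock: 13.93
tool_pos: [0.6481, 0.1496, 0.1797]
orientation: [-180.0, 0.0, -102.9]
force: [1.9, 1.9, -2.6]
opening: 0.0138
t13.93 pos [0.6481 0.1496 0.1797] rpy [-1.7995e+02  4.0000e-02 -1.0290e+02] F [ 1.9  1.9 -2.6] M [ 0.57 -0.72  0.06] op 13.8 j [ 30.  21.  -4.  -0. -64. -43.]
shift units [ 0.006 -0.     0.017] turn 0.0284 deg 5.1
clock: 14.6
tool_pos: [0.648, 0.1494, 0.1797]
orientation: [-180.0, 0.0, -109.2]
force: [2.6, 2.2, -2.8]
opening: 0.0138
t14.60 pos [0.648  0.1494 0.1797] rpy [-1.7997e+02  3.0000e-02 -1.0918e+02] F [ 2.6  2.2 -2.8] M [ 0.83 -1.19  0.05] op 13.8 j [ 30.  21.  -4.   0. -64. -49.]
shift units [ 0.004 -0.001  0.017] turn -0.0066 deg -1.18
```

```bash
python3 -m creep '[[0,0,0,0.01,5],[0,0,0,0.02,5],[0,0,0,0.03,5],[0,0,0,0.03,5],[0,0,0,0.03,5],[0,0,0,0.03,5],[0,0,0,0.03,5],[0,0,0,0.03,5]]';python3 to.py .648 .149 .178 -108
```

```text
clock: 15.27
tool_pos: [0.6478, 0.1493, 0.1797]
orientation: [-180.0, 0.0, -114.6]
force: [2.9, 2.3, -2.1]
opening: 0.0138
t15.27 pos [0.6478 0.1493 0.1797] rpy [-1.7998e+02  2.0000e-02 -1.1461e+02] F [ 2.9  2.3 -2.1] M [ 1.09 -1.25  0.46] op 13.8 j [ 30.  21.  -4.   0. -64. -54.]
shift units [ 0.002 -0.003  0.017] turn -0.0367 deg -6.61
```

```bash
python3 -m creep '[[0,0,0,-0.02,5],[0,0,0,-0.04,5],[0,0,0,-0.045,5],[0,0,-0.05,-0.045,5],[0,0,-0.1,-0.045,5],[0,0,-0.15,-0.045,5],[0,0,-0.2,-0.045,5],[0,0,-0.25,-0.045,5]]';python3 to.py .648 .149 .178 -108; python3 -m creep '[[0,0,-0.1,0,5],[0,0,-0.25,0,5],[0,0.15,-0.35,0,5],[0,0.35,-0.45,-0.03,5],[0,0.6,-0.5,-0.06,5],[0,0.8,-0.5,-0.1,5],[0,0.95,-0.5,-0.13,5],[0,1,-0.5,-0.13,5]]';python3 to.py .612 -.037 .256 -23.5
python3 - <<'E'
from plant import snapshot,ctrl
import cv2,numpy as np
from h import *
for n in ("top","wrist"):
  s=snapshot(n); o=ctrl.get_obs(); np.savez(n+"6.npz",tp=o["tool_pos"],ori=o["orientation"],**s); cv2.imwrite(f"pics/{n}6.png",s["img"])
crop(load("top6.npz"),180,90,340,210,5,"pics/t6.png")
E
```

```text
clock: 15.93
tool_pos: [0.6475, 0.1492, 0.2053]
orientation: [180.0, -0.0, -106.6]
force: [0.0, -0.0, -1.8]
opening: 0.0135
t15.93 pos [0.6475 0.1492 0.2053] rpy [ 179.99   -0.   -106.59] F [ 0.  -0.  -1.8] M [ 0.14 -0.11  0.01] op 13.5 j [ 30.  20.  -2.  -0. -67. -46.]
shift units [ 0.    -0.005  0.273] turn 0.0078 deg 1.41
clock: 16.6
tool_pos: [0.5502, 0.1782, 0.256]
orientation: [-179.9, 0.1, -82.8]
force: [0.7, 0.2, -2.5]
opening: 0.0139
t16.60 pos [0.5502 0.1782 0.256 ] rpy [-1.7994e+02  6.0000e-02 -8.2830e+01] F [ 0.7  0.2 -2.5] M [ 0.05  0.07 -0.01] op 13.9 j [ 37.  10.  -9.  -0. -70. -30.]
shift units [ 2.212e+00 -3.450e-01 -1.000e-03] turn -0.3296 deg -59.33
```

View pics/wrist6.png

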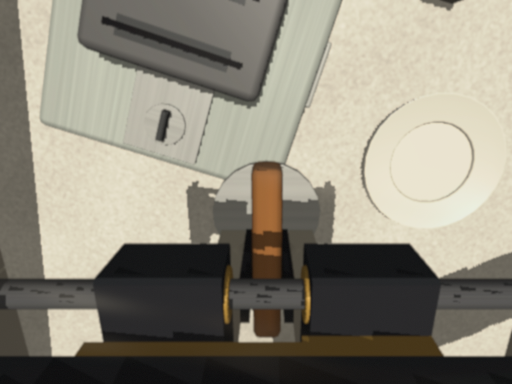

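View pics/t6.png

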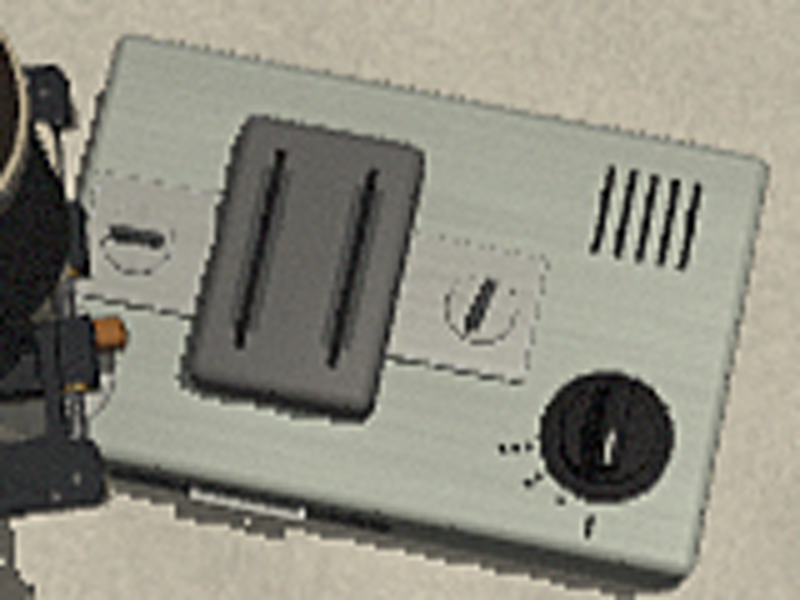

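The left bar at wrist px (164,125) now lies along the sharpener's y, and the key is still straight in the jaws. I'll measure the bar angle.

```bash
python3 -c "
from bar import *
for t in(90,): bar('wrist6.npz',164,125,hw=22,th=t)
s=load('top6.npz');g=cv2.cvtColor(s['img'],6)
x0,y0=199,129;sg=cv2.resize(g[y0:y0+17,x0:x0+17],None,fx=4,fy=4,interpolation=2)
q=(np.argwhere(sg<70)[:,::-1]+.5)/4-.5+[x0,y0];P=toz(s,q,.11);w,v=np.linalg.eigh(np.cov(P[:,:2].T));print(len(q),P.mean(0),np.degrees(np.arctan2(v[1,1],v[0,1])))"
```

```text
bbox/area [ 14.5    7.    14.25  31.25 988.25]
tool xy mm [ 41.04691165 -91.82330046] angle from tool x (cw +) 18.091336488649773 ((40.829959869384766, -91.68043518066406), (27.8225040435791, 7.676597595214844), 18.079233169555664)
world [0.64744914 0.14811488 0.25588712] bar yaw -101.33576235634591
366 [0.64474761 0.14880796 0.11      ] 79.93838776020124
```

```bash
python3 to.py .542 -.007 .256 -23.5; python3 -m creep '[[0.1,0,0,-0.02,5],[0.25,0,0,-0.05,5],[0.45,0,0,-0.09,5],[0.65,0,0,-0.13,5],[0.8,0,0,-0.17,5],[0.95,0,0,-0.2,5],[1,0,0,-0.23,5],[1,0,0,-0.25,5]]';python3 to.py .542 -.007 .256 -23.5
```

```text
t16.70 pos [0.5514 0.1781 0.2558] rpy [-1.7992e+02  4.0000e-02 -8.3240e+01] F [ 0.3  0.2 -2.2] M [ 0.05 -0.11  0.05] op 13.8 j [ 37.  11.  -9.   0. -70. -30.]
shift units [ 1.827  0.311 -0.004] turn -0.3319 deg -59.74
clock: 17.37
tool_pos: [0.5647, 0.0766, 0.2546]
orientation: [180.0, -0.0, -38.2]
force: [-0.6, 0.7, -2.1]
opening: 0.0132
t17.37 pos [0.5647 0.0766 0.2546] rpy [ 1.7996e+02 -1.0000e-02 -3.8150e+01] F [-0.6  0.7 -2.1] M [0.02 0.01 0.  ] op 13.2 j [ 27.  10. -10.   0. -70.  24.]
shift units [ 0.338  0.798 -0.014] turn -0.0814 deg -14.65
```

```bash
python3 -m creep '[[0.05,0.1,0,-0.02,5],[0.12,0.25,0,-0.05,5],[0.2,0.45,0,-0.08,5],[0.28,0.65,0,-0.08,5],[0.34,0.78,0,-0.08,5],[0.34,0.8,0,-0.08,5],[0.34,0.8,0,-0.08,5],[0.34,0.8,0,-0.08,5]]'
python3 - <<'E'
from plant import snapshot,ctrl
import cv2,numpy as np
from h import *
for n in ("wrist",):
  s=snapshot(n); o=ctrl.get_obs(); np.savez(n+"7.npz",tp=o["tool_pos"],ori=o["orientation"],**s); cv2.imwrite(f"pics/{n}7.png",s["img"]); print(o["tool_pos"],o["orientation"])
crop(s,236,52,296,112,8,'pics/w7.png')
E
```

```text
clock: 18.03
tool_pos: [0.5416, -0.0055, 0.2546]
orientation: [-180.0, -0.0, -23.9]
force: [0.4, 0.1, -2.5]
opening: 0.014
[ 0.54156706 -0.00514054  0.25456982] [-1.79991122e+02 -5.42648656e-03 -2.38141536e+01]
```

View pics/wrist7.png

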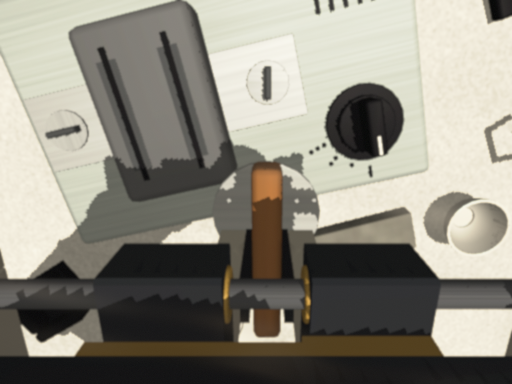

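View pics/w7.png

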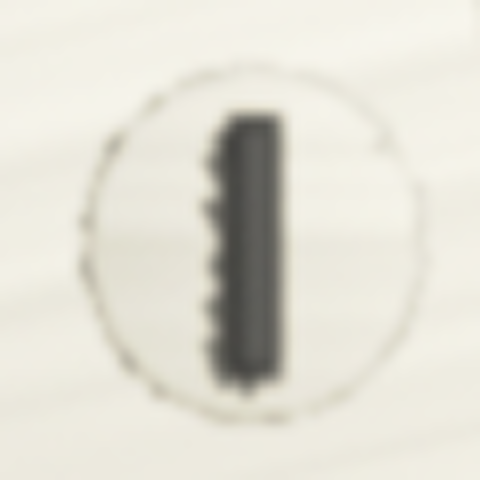

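The right bar at wrist px (267.6,82.7) is parallel to the handle. It sits 1.8 px right of where the left bar was, so I'll use the same approach with y shifted by about +1.6 mm.

```bash
python3 -m creep '[[0.1,0,0,0,5],[0.25,0.005,0,0,5],[0.42,0.01,0,0,5],[0.58,0.011,0.05,0,5],[0.7,0.011,0.15,0,5],[0.768,0.011,0.3,0,5],[0.768,0.011,0.43,0,5],[0.768,0.011,0.48,0,5]]';python3 to.py .6125 -.0375 .179 -23.8
python3 -m creep '[[0,0,0.03,0,5],[0,0,0.06,0,5],[0,0,0.09,0,5],[0,0,0.12,0,5],[0,0,0.15,0,5],[0,0,0.18,0,5],[0,0,0.21,0,5],[0,0,0.22,0,5]]';python3 to.py .6125 -.0375 .179 -23.8
```

```text
clock: 18.75
tool_pos: [0.6103, -0.0374, 0.2031]
orientation: [179.9, 0.2, -23.8]
force: [-1.5, 0.0, -2.7]
opening: 0.0135
t18.75 pos [ 0.6103 -0.0374  0.2031] rpy [179.88   0.23 -23.79] F [-1.5  0.  -2.7] M [ 0.04  0.17 -0.04] op 13.5 j [ 15.  16.  -9.  -0. -65.  51.]
shift units [ 0.022 -0.008  0.241] turn 0.0 deg 0.01
clock: 19.42
tool_pos: [0.6107, -0.0374, 0.1842]
orientation: [180.0, 0.0, -23.8]
force: [-0.2, 0.0, -1.9]
opening: 0.0139
t19.42 pos [ 0.6107 -0.0374  0.1842] rpy [ 1.7999e+02  2.0000e-02 -2.3750e+01] F [-0.2  0.  -1.9] M [ 0.04 -0.    0.01] op 13.9 j [ 15.  16. -11.  -0. -63.  51.]
shift units [ 0.017 -0.006  0.052] turn 0.0003 deg 0.05
```

```bash
python3 -m creep '[[0,0,0.01,0,5],[0,0,0.02,0,5],[0,0,0.03,0,5],[0,0,0.045,0,5],[0,0,0.045,0.02,5],[0,0,0.045,0.05,5],[0,0,0.045,0.07,5],[0,0,0.045,0.07,5]]';python3 to.py .6125 -.0375 .179 -110
python3 -m creep '[[0,0,0,0.02,5],[0,0,0,0.05,5],[0,0,0,0.08,5],[0,0,0,0.11,5],[0,0,0,0.14,5],[0,0,0,0.17,5],[0,0,0,0.2,5],[0,0,0,0.2,5]]';python3 to.py .6125 -.0375 .179 -110
```

```text
clock: 20.08
tool_pos: [0.6109, -0.0374, 0.1799]
orientation: [-180.0, 0.0, -36.5]
force: [-0.2, 0.9, -2.4]
opening: 0.0137
t20.08 pos [ 0.6109 -0.0374  0.1799] rpy [-1.800e+02  1.000e-02 -3.652e+01] F [-0.2  0.9 -2.4] M [ 0.22 -0.04  0.06] op 13.7 j [ 15.  17. -11.  -0. -62.  39.]
shift units [ 0.014 -0.008  0.009] turn 0.4082 deg 73.48
clock: 20.75
tool_pos: [0.6113, -0.0369, 0.18]
orientation: [-179.9, 0.0, -72.5]
force: [1.8, 1.8, -3.1]
opening: 0.014
t20.75 pos [ 0.6113 -0.0369  0.18  ] rpy [-1.7994e+02  3.0000e-02 -7.2460e+01] F [ 1.8  1.8 -3.1] M [ 0.87 -0.52  0.01] op 14.0 j [ 15.  17. -11.  -0. -62.   3.]
shift units [ 0.009 -0.01   0.01 ] turn 0.2086 deg 37.54
```

```bash
python3 -m creep '[[0,0,0,0.02,5],[0,0,0,0.05,5],[0,0,0,0.08,5],[0,0,0,0.11,5],[0,0,0,0.14,5],[0,0,0,0.17,5],[0,0,0,0.2,5],[0,0,0,0.2,5]]';python3 to.py .6125 -.0375 .179 -114
python3 -m creep '[[0,0,0,0.01,5],[0,0,0,0.02,5],[0,0,0,0.03,5],[0,0,0,0.032,5],[0,0,0,0.032,5],[0,0,0,0.032,5],[0,0,0,0.032,5],[0,0,0,0.032,5]]';python3 to.py .6125 -.0375 .179 -107
```

```text
clock: 21.42
tool_pos: [0.6117, -0.0371, 0.1803]
orientation: [-179.9, 0.1, -108.3]
force: [1.7, 0.2, -3.3]
opening: 0.0137
t21.42 pos [ 0.6117 -0.0371  0.1803] rpy [-1.7991e+02  5.0000e-02 -1.0832e+02] F [ 1.7  0.2 -3.3] M [ 0.39 -1.04  0.03] op 13.7 j [ 15.  17. -11.   0. -62. -33.]
shift units [ 0.001 -0.008  0.013] turn 0.0316 deg 5.68
clock: 22.08
tool_pos: [0.6114, -0.0374, 0.1803]
orientation: [-179.9, 0.0, -114.0]
force: [3.0, 1.7, -2.7]
opening: 0.0141
t22.08 pos [ 0.6114 -0.0374  0.1803] rpy [-1.7995e+02  3.0000e-02 -1.1401e+02] F [ 3.   1.7 -2.7] M [ 0.75 -1.7   0.36] op 14.1 j [ 15.  17. -11.   0. -62. -39.]
shift units [-0.004 -0.011  0.013] turn -0.0389 deg -7.01
```

```bash
python3 -m creep '[[0,0,0,-0.02,5],[0,0,0,-0.035,5],[0,0,0,-0.04,5],[0,0,-0.05,-0.04,5],[0,0,-0.1,-0.04,5],[0,0,-0.15,-0.04,5],[0,0,-0.2,-0.04,5],[0,0,-0.25,-0.04,5]]';python3 -m creep '[[0,0,-0.1,0,5],[0,0,-0.25,0,5],[0,0.1,-0.35,-0.02,5],[0,0.3,-0.45,-0.05,5],[0,0.5,-0.5,-0.09,5],[0,0.7,-0.5,-0.13,5],[0,0.85,-0.5,-0.17,5],[0,0.9,-0.5,-0.2,5]]';python3 to.py .4677 .3457 .256 -10.5
python3 - <<'E'
from plant import snapshot,ctrl
import cv2,numpy as np
from h import *
for n in ("top","wrist"):
  s=snapshot(n); o=ctrl.get_obs(); np.savez(n+"8.npz",tp=o["tool_pos"],ori=o["orientation"],**s); cv2.imwrite(f"pics/{n}8.png",s["img"])
crop(load("top8.npz"),180,90,340,210,5,"pics/t8.png")
E
```

```text
clock: 22.75
tool_pos: [0.6105, -0.0376, 0.2057]
orientation: [180.0, -0.0, -106.9]
force: [0.7, 0.2, -3.1]
opening: 0.0136
clock: 23.42
tool_pos: [0.5229, -0.011, 0.2564]
orientation: [-179.9, 0.0, -70.5]
force: [-0.3, -0.4, -3.2]
opening: 0.0138
t23.42 pos [ 0.5229 -0.011   0.2564] rpy [-1.7995e+02  3.0000e-02 -7.0530e+01] F [-0.3 -0.4 -3.2] M [0.07 0.1  0.02] op 13.8 j [ 20.   5. -16.  -0. -69.  -1.]
shift units [-3.547 -0.668  0.006] turn -0.3335 deg -60.03
```

View pics/wrist8.png

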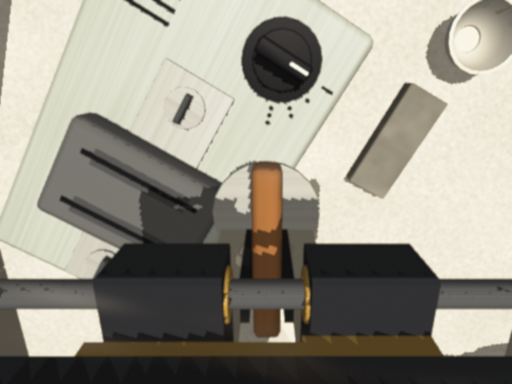

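View pics/t8.png

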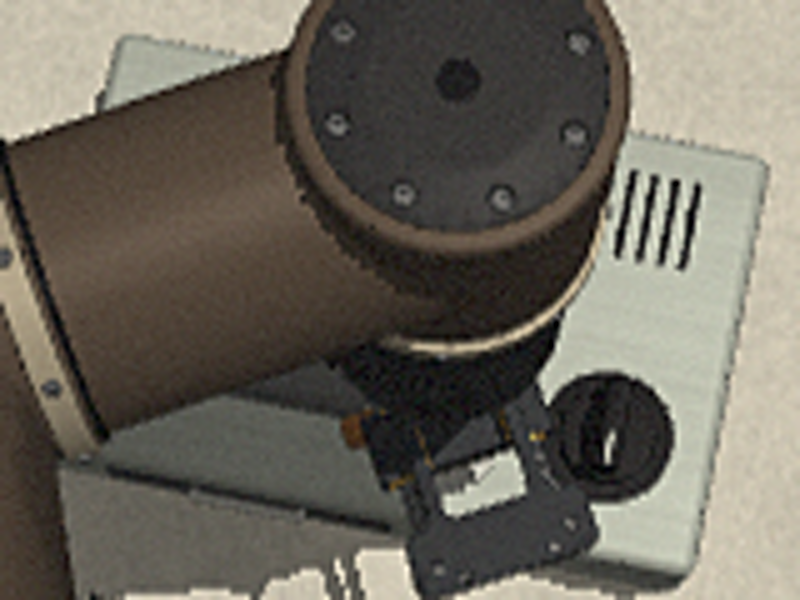

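```bash
python3 -c "
from bar import *
bar('wrist8.npz',181,109,hw=22,th=90)"; python3 to.py .4677 .3457 .256 -10.5
```

```text
bbox/area [ 15.     7.5   18.25  29.25 777.5 ]
tool xy mm [ 54.42934458 -73.85326702] angle from tool x (cw +) 30.031056827311573 ((54.26660919189453, -73.64906311035156), (27.152780532836914, 6.178225994110107), 30.042299270629883)
world [ 0.61175497 -0.03813932  0.25653337] bar yaw -100.81794590327844
t23.52 pos [ 0.5241 -0.011   0.2564] rpy [-179.91    0.    -70.79] F [ 1.1 -0.8 -2.7] M [-0.   -0.08 -0.02] op 13.6 j [ 20.   5. -16.   0. -69.  -1.]
shift units [-3.554 -0.641  0.005] turn -0.3349 deg -60.29
```

Both screws are home, with bars at -101.3° and -100.8° against a predicted -101°. Now the key goes back.

```bash
python3 -m creep '[[-0.15,-0.02,0,0,5],[-0.35,-0.05,0,0,5],[-0.6,-0.09,0,0,5],[-0.8,-0.13,0,0,5],[-0.95,-0.16,0,0,5],[-1,-0.18,0,0,5],[-1,-0.18,0,0,5],[-1,-0.18,0,0,5]]' | tail -1;python3 -m creep '[[-0.15,-0.02,0,0,5],[-0.35,-0.05,0,0,5],[-0.6,-0.09,0,0,5],[-0.8,-0.13,0,0,5],[-0.95,-0.16,0,0,5],[-1,-0.18,0,0,5],[-1,-0.18,0,0,5],[-1,-0.18,0,0,5]]'|tail -1;python3 -m creep '[[-0.15,-0.02,0,-0.02,5],[-0.35,-0.05,0,-0.05,5],[-0.6,-0.09,0,-0.08,5],[-0.8,-0.13,0,-0.11,5],[-0.95,-0.16,0,-0.14,5],[-1,-0.18,0,-0.17,5],[-1,-0.18,0,-0.2,5],[-1,-0.18,0,-0.2,5]]'|tail -1;python3 to.py .4677 .3457 .242 -10.5
```

```text
opening: 0.0135
opening: 0.0135
opening: 0.0137
t25.52 pos [0.4781 0.2891 0.2549] rpy [ 1.7996e+02 -1.0000e-02 -3.4720e+01] F [-0.  -0.6 -3.1] M [ 0.    0.01 -0.04] op 13.7 j [ 51.   9. -12.   0. -70.   4.]
shift units [-0.408 -0.406  0.129] turn -0.1346 deg -24.22
```

```bash
python3 -m creep '[[-0.05,-0.05,0.02,-0.02,5],[-0.12,-0.12,0.05,-0.05,5],[-0.22,-0.22,0.1,-0.08,5],[-0.32,-0.32,0.12,-0.11,5],[-0.4,-0.4,0.12,-0.135,5],[-0.408,-0.406,0.12,-0.135,5],[-0.408,-0.406,0.12,-0.135,5],[-0.408,-0.406,0.12,-0.135,5]]'; python3 to.py .4677 .3457 .093 -10.5
python3 - <<'E'
from plant import snapshot,ctrl
import cv2,numpy as np
from h import *
for n in ("wrist","scene"):
  s=snapshot(n); o=ctrl.get_obs(); np.savez(n+"9.npz",tp=o["tool_pos"],ori=o["orientation"],**s); cv2.imwrite(f"pics/{n}9.png",s["img"])
crop(load("wrist9.npz"),200,90,340,340,3,"pics/w9.png")
E
```

```text
clock: 26.18
tool_pos: [0.4678, 0.3456, 0.2431]
orientation: [180.0, 0.0, -10.9]
force: [0.2, -0.4, -2.7]
opening: 0.014
t26.18 pos [0.4678 0.3456 0.2431] rpy [179.98   0.   -10.86] F [ 0.2 -0.4 -2.7] M [-0.    0.04 -0.06] op 14.0 j [ 56.  11. -10.   0. -69.  23.]
shift units [-1.000e-03 -1.000e-03  1.501e+00] turn -0.002 deg -0.36
```

View pics/w9.png

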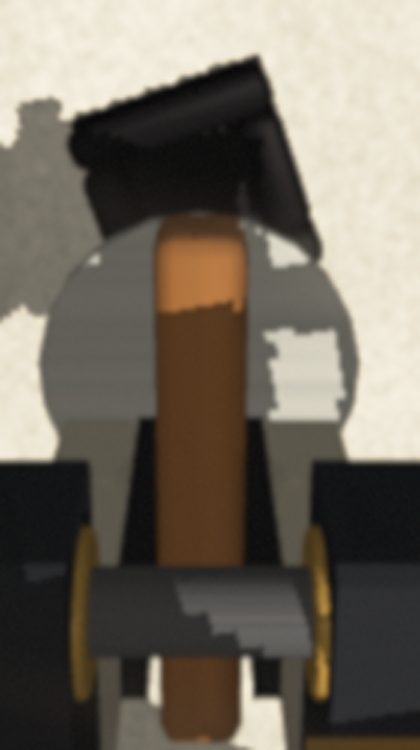

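The key hasn't shifted in the hand: its ends are at the same pixels as before. Lowering to the pose where I first gripped it.

```bash
python3 -m creep '[[0,0,0.1,0,5],[0,0,0.3,0,5],[0,0,0.55,0,5],[0,0,0.8,0,5],[0,0,0.95,0,5],[0,0,1,0,5],[0,0,1,0,5],[0,0,1,0,5]]'|tail -1; python3 to.py .4677 .3457 .092 -10.5;  python3 -m creep '[[0,0,0.08,0,5],[0,0,0.16,0,5],[0,0,0.24,0,5],[0,0,0.32,0,5],[0,0,0.4,0,5],[0,0,0.46,0,5],[0,0,0.5,0,5],[0,0,0.5,0,5]]';python3 to.py .4677 .3457 .092 -10.4
```

```text
opening: 0.0139
t26.95 pos [0.468  0.3466 0.1435] rpy [-1.7999e+02 -3.0000e-02 -1.0640e+01] F [ 0.   0.2 -2.3] M [ 0.01 -0.07  0.05] op 13.9 j [ 56.  16. -18.   0. -56.  24.]
shift units [-0.001  0.01   0.515] turn -0.0008 deg -0.14
clock: 27.62
tool_pos: [0.4674, 0.3463, 0.0921]
orientation: [179.9, 0.0, -10.6]
force: [0.1, -0.4, -2.6]
opening: 0.0141
t27.62 pos [0.4674 0.3463 0.0921] rpy [ 1.7994e+02  2.0000e-02 -1.0610e+01] F [ 0.1 -0.4 -2.6] M [-0.05 -0.03  0.02] op 14.1 j [ 56.  19. -21.   0. -50.  24.]
shift units [0.004 0.006 0.001] turn -0.0012 deg -0.21
```

Releasing the key, then rising.

```bash
python3 -m creep '[[0,0,0.005,0,5],[0,0,0.005,0,20],[0,0,0.005,0,40],[0,0,0.005,0,60],[0,0,0.005,0,80],[0,0,0.005,0,80],[0,0,0.005,0,80],[0,0,0.005,0,80]]'|tail -1; python3 -m creep '[[0,0,-0.1,0,80],[0,0,-0.25,0,80],[0,0,-0.45,0,80],[0,0,-0.65,0,80],[0,0,-0.85,0,80],[0,0,-1,0,80],[0,0,-1,0,80],[0,0,-1,0,80]]';python3 to.py .542 -.105 .2 -11
python3 - <<'E'
from plant import snapshot,ctrl
import cv2,numpy as np
from h import *
for n in ("wrist","scene"):
  s=snapshot(n); o=ctrl.get_obs(); np.savez(n+"10.npz",tp=o["tool_pos"],ori=o["orientation"],**s); cv2.imwrite(f"pics/{n}10.png",s["img"])
E
```

```text
opening: 0.0546
clock: 28.95
tool_pos: [0.4679, 0.347, 0.1942]
orientation: [-179.9, -0.1, -10.6]
force: [-0.3, -0.1, -0.5]
opening: 0.0803
t28.95 pos [0.4679 0.347  0.1942] rpy [-1.7986e+02 -6.0000e-02 -1.0620e+01] F [-0.3 -0.1 -0.5] M [-0.11  0.01 -0.06] op 80.3 j [ 56.  13. -14.   0. -63.  24.]
shift units [ 1.562  4.306 -0.067] turn 0.0021 deg 0.38
```

View pics/wrist10.png

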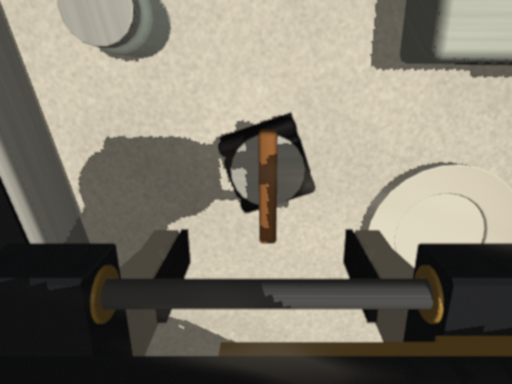

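View pics/scene10.png

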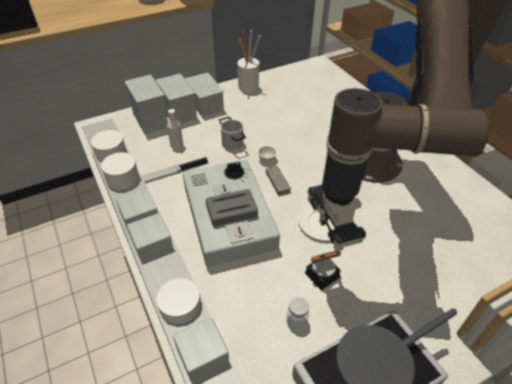

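The key stands in its holder with the collar on the block, handle at wrist px (268,185), much as it started. On to the dial.

```bash
python3 -m creep '[[0.05,0.15,-0.1,0,80],[0.12,0.35,-0.2,0,80],[0.22,0.6,-0.2,0,80],[0.28,0.85,-0.2,0,80],[0.33,1,-0.2,0,80],[0.35,1,-0.2,0,80],[0.35,1,-0.2,0,80],[0.35,1,-0.2,0,80]]'|tail -1;python3 -m creep '[[0.05,0.15,0,0,80],[0.12,0.35,0,0,80],[0.22,0.6,0,0,80],[0.28,0.85,0,0,80],[0.33,1,0,0,80],[0.35,1,0,0,80],[0.35,1,0,0,80],[0.35,1,0,0,80]]'|tail -1;python3 -m creep '[[0.05,0.15,0,0,80],[0.12,0.35,0,0,80],[0.22,0.6,0,0,80],[0.28,0.85,0,0,80],[0.33,1,0,0,80],[0.35,1,0,0,80],[0.35,1,0,0,80],[0.35,1,0,0,80]]'|tail -1; python3 to.py .543 -.1056 .2 -11
```

```text
opening: 0.08
opening: 0.0799
opening: 0.08
t31.05 pos [0.5156 0.0332 0.2124] rpy [ 1.800e+02  1.000e-02 -1.059e+01] F [-0.2  0.3 -0.1] M [0.01 0.02 0.04] op 80.0 j [ 25.   6. -20.  -0. -64.  54.]
shift units [0.524 1.314 0.124] turn 0.0023 deg 0.41
```

```bash
python3 -m creep '[[0.02,0.15,0,0,80],[0.05,0.35,0,0,80],[0.08,0.6,0,0,80],[0.1,0.85,0,0,80],[0.1,1,0,0,80],[0.1,1,0,0,80],[0.1,1,0,0,80],[0.1,1,0,0,80]]'|tail -1;python3 -m creep '[[0,0.05,0,0,80],[0,0.12,0,0,80],[0,0.2,0,0,80],[0,0.28,0,0,80],[0,0.31,0,0,80],[0,0.315,0,0,80],[0,0.315,0,0,80],[0,0.315,0,0,80]]'|tail -1; python3 - <<'E'
from plant import snapshot,ctrl
import cv2,numpy as np
from h import *
for n in ("wrist",):
  s=snapshot(n); o=ctrl.get_obs(); np.savez(n+"11.npz",tp=o["tool_pos"],ori=o["orientation"],**s); cv2.imwrite(f"pics/{n}11.png",s["img"])
E
python3 to.py .543 -.1056 .2 -11
```

```text
opening: 0.0801
opening: 0.08
t32.43 pos [ 0.5011 -0.0988  0.2126] rpy [-180.     -0.    -10.63] F [1.1 0.8 0. ] M [-0.03 -0.01 -0.05] op 79.8 j [ 11.   6. -21.  -0. -63.  68.]
shift units [ 0.424 -0.01   0.126] turn 0.0021 deg 0.37
```

View pics/wrist11.png

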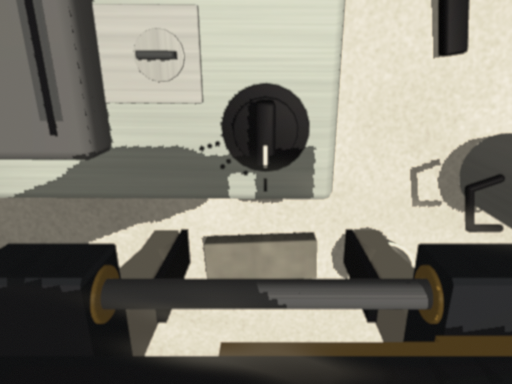

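The wrist view shows the dial's disc centred at (265.5,127), with its bar and white line (265,155) in line with the tool's x axis.

```bash
python3 - <<'E'
from h import *
s=load("wrist11.npz");T=s["tp"];r=R.from_euler('xyz',s["ori"],degrees=True)
g=cv2.cvtColor(s["img"],6);m=(g<55).astype(np.uint8);m[:75]=0;m[180:]=0;m[:,:215]=0;m[:,:]=m*1;m[:,315:]=0
n,lab,st,ce=cv2.connectedComponentsWithStats(m);k=1+np.argmax(st[1:,4]);print(st[k],ce[k])
c=max(cv2.findContours((lab==k).astype(np.uint8),0,1)[0],key=cv2.contourArea);e=cv2.fitEllipse(c);print(e)
print(r.inv().apply(toz(s,[e[0]],.103)-T)*1000,toz(s,[e[0]],.103))
E
```

```text
[ 222   84   86   87 5686] [265.02831516 126.61994372]
((265.0169677734375, 127.40003967285156), (84.65912628173828, 86.05081939697266), 163.28518676757812)
[[ 45.82632444  -1.78220915 109.59017108]] [[ 0.54648763 -0.10544928  0.103     ]]
```

```bash
python3 -m creep '[[0.1,-0.006,0,0,80],[0.25,-0.006,0.05,0,80],[0.4,-0.006,0.15,0.001,80],[0.435,-0.006,0.35,0.001,80],[0.435,-0.006,0.55,0.001,80],[0.435,-0.006,0.75,0.001,80],[0.435,-0.006,0.9,0.001,80],[0.435,-0.006,0.95,0.001,80]]';python3 to.py .544 -.1056 .109 -11;  python3 -m creep '[[0,0,0.03,0,80],[0,0,0.06,0,60],[0,0,0.08,0,40],[0,0,0.08,0,20],[0,0,0.08,0,5],[0,0,0.08,0,5],[0,0,0.08,0,5],[0,0,0.08,0,5]]';python3 -m creep '[[0,0,0,0,5],[0,0,0,0,5],[0,0,0,0,5],[0,0,0,0,5],[0,0,0,0,5],[0,0,0,0,5],[0,0,0,0,5],[0,0,0,0,5]]'; python3 to.py .544 -.1056 .109 -86
```

```text
clock: 33.1
tool_pos: [0.543, -0.1061, 0.1149]
orientation: [179.9, 0.2, -10.8]
force: [-0.7, -0.5, -0.5]
opening: 0.0801
t33.10 pos [ 0.543  -0.1061  0.1149] rpy [179.95   0.21 -10.8 ] F [-0.7 -0.5 -0.5] M [-0.02  0.12 -0.02] op 80.1 j [  9.  15. -23.  -0. -52.  70.]
shift units [ 0.009 -0.007  0.059] turn 0.0011 deg 0.2
clock: 33.77
tool_pos: [0.5441, -0.1061, 0.1099]
orientation: [-180.0, -0.0, -10.8]
force: [0.4, -0.2, -0.1]
opening: 0.039
clock: 34.43
tool_pos: [0.544, -0.106, 0.1096]
orientation: [-180.0, -0.0, -10.8]
force: [0.2, 2.4, 1.7]
opening: 0.0138
t34.43 pos [ 0.544  -0.106   0.1096] rpy [-179.99   -0.    -10.8 ] F [0.2 2.4 1.7] M [ 0.83  0.14 -0.09] op 13.8 j [  9.  15. -24.  -0. -51.  70.]
shift units [-0.    -0.004  0.006] turn 0.4178 deg 75.2
```

```bash
python3 -m creep '[[0,0,0,0.02,5],[0,0,0,0.05,5],[0,0,0,0.08,5],[0,0,0,0.11,5],[0,0,0,0.14,5],[0,0,0,0.17,5],[0,0,0,0.2,5],[0,0,0,0.2,5]]';python3 to.py .544 -.1056 .109 -84;  python3 -m creep '[[0,0,0,0.02,5],[0,0,0,0.05,5],[0,0,0,0.08,5],[0,0,0,0.11,5],[0,0,0,0.14,5],[0,0,0,0.17,5],[0,0,0,0.2,5],[0,0,0,0.205,5]]';python3 to.py .544 -.1056 .109 -84
python3 - <<'E'
from plant import snapshot,ctrl
import cv2,numpy as np
from h import *
for n in ("wrist","top","scene"):
  s=snapshot(n); np.savez(n+"12.npz",**s); cv2.imwrite(f"pics/{n}12.png",s["img"])
crop(s,170,130,350,300,4,'pics/s12.png')
E
```

```text
clock: 35.1
tool_pos: [0.5438, -0.1063, 0.1096]
orientation: [180.0, 0.0, -47.0]
force: [-0.9, 0.7, 0.5]
opening: 0.0143
t35.10 pos [ 0.5438 -0.1063  0.1096] rpy [179.98   0.   -47.02] F [-0.9  0.7  0.5] M [0.4  0.33 0.13] op 14.3 j [  9.  15. -24.   0. -51.  34.]
shift units [-0.003 -0.006  0.006] turn 0.2054 deg 36.98
clock: 35.77
tool_pos: [0.5435, -0.1064, 0.1096]
orientation: [180.0, -0.0, -83.8]
force: [-2.3, -0.7, 2.3]
opening: 0.0138
t35.77 pos [ 0.5435 -0.1064  0.1096] rpy [ 1.7995e+02 -1.0000e-02 -8.3760e+01] F [-2.3 -0.7  2.3] M [0.28 0.79 0.17] op 13.8 j [  9.  15. -24.   0. -51.  -3.]
shift units [-0.007 -0.006  0.006] turn 0.0013 deg 0.24
```

View pics/wrist12.png

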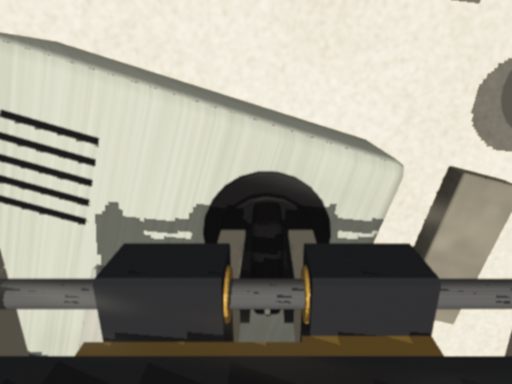

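View pics/s12.png

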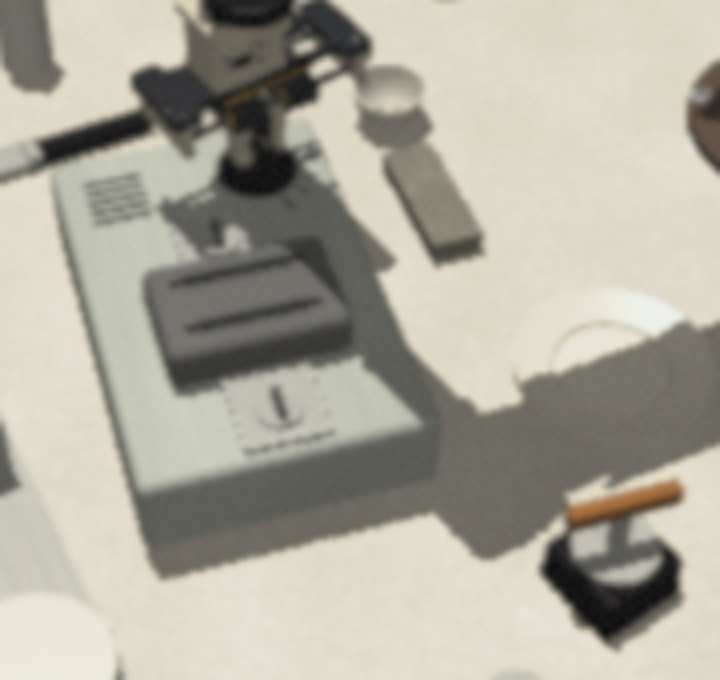

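View pics/top12.png

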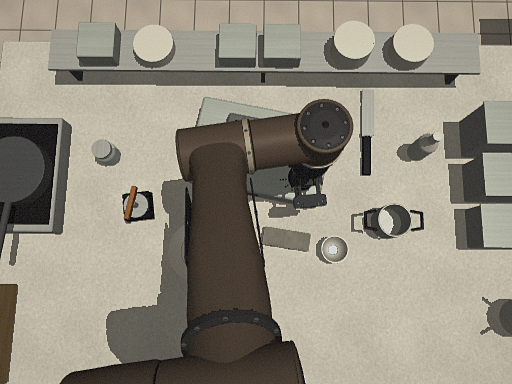

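The dial bar lies straight between the fingers at wrist px (266,225), and the key is upright in its holder. I'll hold for one call, then check the key numerically against the start.

```bash
python3 -m creep '[[0,0,0,0.003,5],[0,0,0,0.003,5],[0,0,0,0.003,5],[0,0,0,0.003,5],[0,0,0,0.003,5],[0,0,0,0.003,5],[0,0,0,0.003,5],[0,0,0,0.003,5]]'; python3 - <<'E'
from h import *
from plant import snapshot,ctrl
for n in ("top","scene"): 
  box={"top":(170,230,110,165),"scene":(235,300,290,355)}[n]
  for s in (load(n+"0.npz"),snapshot(n)):
    im=s["img"];hsv=cv2.cvtColor(im,40);m=((hsv[...,1]>110)&(hsv[...,0]<20)&(hsv[...,2]>70)).astype(np.uint8)
    a,b,c,d=box;q=np.argwhere(m[a:b,c:d])[:,::-1]+[c,a];print(n,len(q),q.mean(0).round(2),cv2.minAreaRect(q.astype(np.float32)))
# wrist: bar sides between fingers
s=load("wrist12.npz");crop(s,200,160,340,330,4,"pics/w12.png")
E
python3 to.py .544 -.1056 .109 -84
```

```text
clock: 36.58
tool_pos: [0.5435, -0.1063, 0.1096]
orientation: [180.0, -0.0, -84.2]
force: [-5.1, -0.9, 4.6]
opening: 0.0138
top 158 [129.42 202.06] ((129.38235473632812, 201.9705810546875), (4.608177185058594, 33.71245193481445), 14.03624439239502)
top 159 [129.5  202.11] ((129.6038055419922, 202.0225830078125), (5.608142852783203, 33.60636901855469), 12.264774322509766)
scene 122 [325.19 255.84] ((325.5882263183594, 255.85299682617188), (4.365641117095947, 27.891597747802734), 75.96376037597656)
scene 125 [325.23 255.74] ((325.58074951171875, 255.796142578125), (4.823818206787109, 27.89044189453125), 74.74488067626953)
t36.68 pos [ 0.5435 -0.1063  0.1095] rpy [ 1.7996e+02 -1.0000e-02 -8.4220e+01] F [-5.8 -0.5  4.5] M [-0.29  1.84  0.17] op 13.5 j [  9.  15. -24.   0. -51.  -3.]
shift units [-0.007 -0.005  0.005] turn -0.0012 deg -0.22
```

View pics/w12.png

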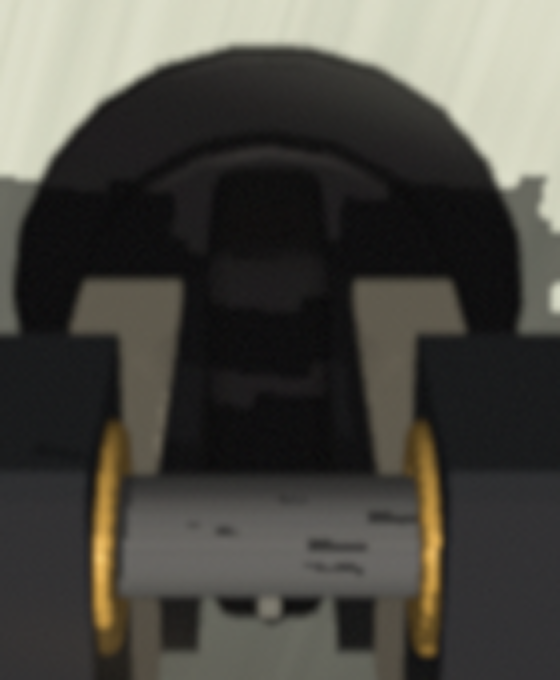

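```bash
python3 -c "
from plant import workorder,ctrl
print(workorder.close_job()); o=ctrl.get_obs(); print(o['clock'],o['orientation'],o['force'],o['opening'])"
```

```text
the job is handed in; nothing more can be done
None
the job is handed in; nothing more can be done
```

I did every step in order and handed the job in at 36.7 s, with the gripper still holding the dial at about the third notch. I don't have a verdict, because closing the job reports none.

**What I did**
- **Key:** My first grip overlapped the handle by only about 4 mm, so I set the key back in its holder and gripped it deeper before using it.
- **Screws:** I turned both clockwise with the key until they hit the stop; the torque rose to about 0.4 N m at each.
- **Dial:** With the key back in its holder, I gripped the dial and turned it about 73°.

**Last checks**
- **Screws:** After turning, the bars measured -101.3° (left) and -100.8° (right). Fully home should be about -101°. I measured the left one from a second view as well, about 1° off.
- **Key:** It stands upright in its holder, released. Its handle is within about 0.2 px of where it started in both the top and scene views.
- **Dial:** The angle is about 1.28 rad. I worked it out from the tool's turn, with the bar straight between the fingers in the wrist view; I did not read it off the dial's marks. The steady 0.17 N m of torque fits the dial's spring.
- **Other objects:** In the last pictures none of those I could see appears to have moved; I did not measure them.

**Disagreements**
- The top and wrist cameras differed by about 5 mm along x, so I used the wrist camera for the final alignments.
- The sideways force on the dial grew from about 2 to 6 N while holding, well below the limits.

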